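Load, dose and start the parts rinser

TASK

Load and start the parts rinser: hang every steel parts basket by its handle on its own hook of the rinse rack, then press the green key, pull the spring-loaded dosing plunger out until its black pointer stands within the blue mark, hold it steady there for three seconds and bring it back fully home. Then press the yellow key, pull the plunger out again, this time to the orange mark, hold it there for three seconds, bring it fully home, and press the blue key to start. Press each key all the way down, one at a time, leave the bottle, beaker and jar alone, and finish with every basket hanging still on the rack.

Things in the scene. Friction and masses are not known exactly. Their poses are not given: they have to be found in the camera images.
- basket_a: Perforated steel basket 76 (x) by 88 (y) by 55 mm high, 0.25 kg, origin at the centre of its underside; a half turn looks the same. A black grip block, 18 (x) by 30 (y) mm, stands on the middle of its arch handle, 125 to 170 mm above the origin: pinch it across x from above. Two or three baskets are present
- basket_b: Perforated steel basket 76 (x) by 88 (y) by 55 mm high, 0.25 kg, origin at the centre of its underside; a half turn looks the same. A black grip block, 18 (x) by 30 (y) mm, stands on the middle of its arch handle, 125 to 170 mm above the origin: pinch it across x from above. Two or three baskets are present
- basket_c: Perforated steel basket 76 (x) by 88 (y) by 55 mm high, 0.25 kg, origin at the centre of its underside; a half turn looks the same. A black grip block, 18 (x) by 30 (y) mm, stands on the middle of its arch handle, 125 to 170 mm above the origin: pinch it across x from above. Two or three baskets are present
- basket_a_bar (a point): Centre of the basket's handle bar (flat, 10 mm in x, 8 mm high, along y), 125 mm above the basket's origin, same axes. 8 mm uprights at y = +-40 mm join it to the basket; the window under the bar, open along x, is 72 mm wide and 66 mm high
- basket_b_bar (a point): Centre of the basket's handle bar (flat, 10 mm in x, 8 mm high, along y), 125 mm above the basket's origin, same axes. 8 mm uprights at y = +-40 mm join it to the basket; the window under the bar, open along x, is 72 mm wide and 66 mm high
- basket_c_bar (a point): Centre of the basket's handle bar (flat, 10 mm in x, 8 mm high, along y), 125 mm above the basket's origin, same axes. 8 mm uprights at y = +-40 mm join it to the basket; the window under the bar, open along x, is 72 mm wide and 66 mm high
- rack: Rinse rack: drip plate 6 mm thick under a rail along y with three blue double hooks 115 mm apart that point along -x, to the robot. A hung basket's underside is 29 mm above the bench. Origin under the rail's middle; the rail, 12 mm thick, has its axis 156 mm up
- hook0 (a point): Place of a basket's bar centre when hung; x to the rail, y along it. Two 8 mm wire prongs at y = +-22 mm: level trough (wire top 4 mm below the point) from 15 mm before to 15 mm behind it, tips turned up to 12 mm above it 30 mm before it, rail top 8 mm above it 30 mm behind it. Bring the bar over the tips from the front, prongs under it, and lower
- hook1 (a point): Place of a basket's bar centre when hung; x to the rail, y along it. Two 8 mm wire prongs at y = +-22 mm: level trough (wire top 4 mm below the point) from 15 mm before to 15 mm behind it, tips turned up to 12 mm above it 30 mm before it, rail top 8 mm above it 30 mm behind it. Bring the bar over the tips from the front, prongs under it, and lower
- hook2 (a point): Place of a basket's bar centre when hung; x to the rail, y along it. Two 8 mm wire prongs at y = +-22 mm: level trough (wire top 4 mm below the point) from 15 mm before to 15 mm behind it, tips turned up to 12 mm above it 30 mm before it, rail top 8 mm above it 30 mm behind it. Bring the bar over the tips from the front, prongs under it, and lower
- key_green_top (a point): top centre of the green round push key, 26 mm across, on a low grey panel; it moves straight down 6 mm, fully down at about 5 N, and springs back. Its top is 43 mm above the bench, 10 mm above its 42 mm wide black collar. The keys stand 50 mm apart in a row, in an order that varies
- key_yellow_top (a point): top centre of the yellow round push key, 26 mm across, on a low grey panel; it moves straight down 6 mm, fully down at about 5 N, and springs back. Its top is 43 mm above the bench, 10 mm above its 42 mm wide black collar. The keys stand 50 mm apart in a row, in an order that varies
- key_blue_top (a point): top centre of the blue round push key, 26 mm across, on a low grey panel; it moves straight down 6 mm, fully down at about 5 N, and springs back. Its top is 43 mm above the bench, 10 mm above its 42 mm wide black collar. The keys stand 50 mm apart in a row, in an order that varies
- key_green (a joint): travel of the green key, m: 0 up, 0.006 fully down
- key_yellow (a joint): travel of the yellow key, m: 0 up, 0.006 fully down
- key_blue (a joint): travel of the blue key, m: 0 up, 0.006 fully down
- plunger (a joint): how far the dosing plunger is pulled out, m: 0 home, 0.09 limit; a spring pulls it home with about 4.5 N at home and 11 N at 70 mm
- plunger_grip (a point): grip point of the plunger's black upright paddle, 14 (x) by 34 (y) mm, 36 to 92 mm above the bench, this point 70 mm; a 10 mm rod behind it is 42 mm up. It pulls out along this point's -x axis. When home, the steel housing's front face is 58 mm behind the paddle, its top 71 mm above the bench. A white scale strip, 29 mm high, runs beside it at y = -46 to -82 mm
- plunger_pointer (a point): tip of the black pointer carried by the plunger, over the white scale; same axes
- mark_blue_centre (a point): centre of the blue mark, a strip across the white scale, 10 mm wide along x; same axes as the plunger. The pointer is within the mark when it is at most 5 mm from this point along x. Its place differs from start to start
- mark_orange_centre (a point): centre of the orange mark, a strip across the white scale, 10 mm wide along x; same axes as the plunger. The pointer is within the mark when it is at most 5 mm from this point along x. Its place differs from start to start
- sample_bottle: white bottle, 52 mm across, 120 mm high, to be left alone; origin under its centre
- beaker: steel cup, 68 mm across, 70 mm high, to be left alone; origin under its centre
- jar: amber jar, 60 mm across, 70 mm high, to be left alone; origin under its centre

How it is judged:
By the outcome, as a careful person would: the job done as asked, in the order asked, and still so for the second after the job is handed in, with the robot touching nothing.
Of basket_a, basket_b, basket_c only 2 to 3 are there at a start; the rules pass over those that are not, and their reading is None.
At some moment in a run one of basket_a, basket_b, basket_c may be knocked a few centimetres aside while the robot is not near it.
Once in a run the grip may slacken for a moment while it holds something.
It also fails if it takes over 192 s, if anything falls off the work surface, if the arm or the gripper's body presses on something with over 40 N, if the wrist force passes 120 N, or if a joint passes its speed limit or range.

ROBOT

A 6-joint arm with a two-finger parallel gripper is mounted at the origin on the work surface. World frame = base frame: x ahead of the robot, y to its left, z up, the work surface at z = 0. Lengths are in m, angles in rad, forces in N, time in s.
With the tool pointing down it reaches from about 0.425 to 0.925 m from the base axis. Payload 12.5 kg.
Tool frame: the origin (TCP) lies at the very end of the fingers, on their centre line; the grasp point (between the pads) lies 19 mm behind it (arm.pinch_z is the distance from the TCP to the grasp point, in m); z points along the fingers, y is the line along which they close (so a half turn about z gives the same grasp; the last joint's range is limited). The gripper opens to 85 mm and grips with 20 to 120 N. Pads are 22 mm wide; open, the fingers measure 114 mm over their backs; the gripper's body (76 mm by 85 mm) begins 54 mm behind the grasp point. The pads swing forward as they close: fully open they stand 13 mm farther back than shut.
Start: joints at [-1.226, 0.491, 1.559, -0, 1.092, -0.106], TCP at [0.272, -0.563, 0.231] pointing down, gripper open.
Joint ranges: [-3.1, 3.1], [-0.84, 2.19], [0.05, 2.79], [-1.13, 4.28], [0.06, 2.93], [-2.69, 2.69]. Speed limits (rad/s): [2.22, 2.22, 2.79, 3.14, 3.14, 3.14].

INTERFACE

Orientations are given as a unit quaternion [x, y, z, w].
In Python, from cell import arm gives the robot as it stands.
- The arm moves only by the tool move_arm, never from a script. Its argument "steps" is a list that holds one entry, the list of rows, each a list of 5 numbers: the shift along the tool's x, y, z as a fraction of full scale, then the turn about the tool's z as a fraction of full scale, then the closure, from 0 (fully open) to 1 (shut). A call has 1 to 12 rows; each row is the pose to reach, as a shift and turn from the pose commanded when the call began, along the tool's axes at that moment; what a row does not reach only later rows make up. Full scale, the value 1, is 100 mm for a shift and 45 degrees for a turn. A row lasts 1/12 s, in which the tool goes at most 41.7 mm and 7.16 degrees, less where a joint would pass 70% of its speed; a pose out of reach is approached as far as the arm can. A call with a number of a shift or a turn outside -1 to 1 is refused whole. A call with a gripper value outside its range is refused whole. The fingers move at their own pace and stop on an object; "squeeze" is the grip in N (left out, the last holds). Time passes only in rows, so rows that repeat a pose let the fingers close. It gives the time, the measured TCP pose, the force, the opening and the grip force at its end, in the units of the state.
- arm.observe(): the state, without advancing time (a new reading comes with each control period).
- arm.capture(name): name is "scene" or "top" or "wrist"; returns (picture, depth): 480x640x3 uint8, red, green, blue; 480x640 float32, m along the optical axis (not along the pixel's ray), 0 where there is no reading.
- arm.camera_params(name): a dict with "K" (3x3 intrinsics, pixels), "k1" (the pictures are not rectified: a ray, as slopes to the right and down, at radius r is drawn at 1 + k1 r^2 times it, then the intrinsics apply), "world_from_camera" (4x4, takes a point from camera to world coordinates); the wrist camera has in their place "T_tool_cam" (4x4, takes a point from camera to tool coordinates, whose origin is the TCP and whose axes are the flange's). Camera axes: x right, y up, looking along -z (the intrinsics and any distortion apply to the point x, -y, -z); pixel columns grow to the right and rows downward; lengths in m; the calibration is good to about 2 mm. A picture is of the moment at which its call begins: read the wrist's pose just before it. camera_params takes no time and is no camera call.
- arm.sign_off(): hands the job in; it is judged then, once.
The state is a dict: "clock": time; "joint_positions": joint angles; "qd": joint speeds; "tau": joint torques, N m; "tool_pos": TCP position; "orientation": TCP orientation; "force": force on the tool from outside, world axes, zero at the start; "wrist_torque": the same for the moment, N m; "gripper_width": finger opening in m; "gripper_force": force on a finger pad.
Only numpy, scipy, OpenCV 4.12 (cv2) and the standard library are available. Lean on these libraries where they do the work, as an engineer would, in place of code of your own. Each camera call takes 0.05 s, during which the arm holds its last target. There are 200 camera calls.

## Working session

There is one attempt and no reset: what is moved stays moved. The work goes in short steps, Python scripts to look and compute and a tool call to move; the robot and the scene stay as the last step left them, time stands still between calls to the robot, and variables do not carry over. Pictures are saved under pics/ and viewed, at most 14 in all, crops included, and the job is handed in when it is done.

Besides the shell and the picture viewer there is one more tool, called after "Call:" as name(argument=value, ...), one argument or row to a line, values as JSON. move_arm: Moves the arm, as the interface text tells. Shift numbers are shares of 100 mm and turn numbers shares of 45 degrees, none past 1 either way. Its arguments: {"type":"object","properties":{"steps":{"type":"array"},"squeeze":{"type":"number"}},"required":["steps"]}

```bash
ls; mkdir -p pics; cat > h.py <<'E'
import numpy as np, cv2
from cell import arm
from scipy.spatial.transform import Rotation as R
def cam(name):
    s=arm.observe(); im,d=arm.capture(name); p=arm.camera_params(name)
    if name=="wrist":
        T=np.eye(4);T[:3,:3]=R.from_quat(s["orientation"]).as_matrix();T[:3,3]=s["tool_pos"];T=T@np.array(p["T_tool_cam"])
    else: T=np.array(p["world_from_camera"])
    K=np.array(p["K"]);k=p["k1"]
    v,u=np.mgrid[0:480,0:640].astype(float)
    pts=np.stack([u,v],-1).reshape(-1,1,2)
    n=cv2.undistortPoints(pts,K,np.array([k,0,0,0,0.])).reshape(480,640,2)
    P=np.stack([n[...,0]*d,-n[...,1]*d,-d],-1)@T[:3,:3].T+T[:3,3]
    P[d==0]=np.nan
    return im,d,P
def save(name,im): cv2.imwrite("pics/"+name+".png",im[...,::-1])
E
python3 - <<'E'
from h import *
np.set_printoptions(precision=4,suppress=True)
print(arm.observe(), arm.pinch_z)
for n in("top","scene"):
    im,d,P=cam(n); save(n+"0",im); np.savez(n+"0.npz",im=im,P=P); print(n,arm.camera_params(n))
print(arm.camera_params("wrist"))
E
```

```text
pics
{'clock': 0.0, 'joint_positions': array([-1.2256,  0.4916,  1.5595,  0.    ,  1.0917, -0.1056]), 'qd': array([ 0.0008, -0.0006,  0.0003, -0.0019,  0.0004, -0.0016]), 'tau': array([ -0.0002, -61.8447, -26.1593,  -0.0001,   0.0041,  -0.    ]), 'tool_pos': array([ 0.2722, -0.5623,  0.2307]), 'orientation': array([ 0.9747,  0.2235, -0.0001, -0.0006]), 'force': array([-0.2654, -0.0281,  0.0854]), 'wrist_torque': array([ 0.0178, -0.0204,  0.0318]), 'gripper_force': 0.0, 'gripper_width': 0.08539056708562924} 0.0187
top {'K': array([[552.3979,   0.    , 318.7295],
       [  0.    , 552.3979, 237.1508],
       [  0.    ,   0.    ,   1.    ]]), 'k1': -0.09703663114193772, 'world_from_camera': array([[ 0.0042,  0.9991, -0.0421,  0.5801],
       [-1.    ,  0.004 , -0.003 , -0.0296],
       [-0.0028,  0.0421,  0.9991,  1.1664],
       [ 0.    ,  0.    ,  0.    ,  1.    ]])}
scene {'K': array([[569.9191,   0.    , 324.2752],
       [  0.    , 569.9191, 235.8001],
       [  0.    ,   0.    ,   1.    ]]), 'k1': -0.03693177694507203, 'world_from_camera': array([[-0.6349, -0.6525,  0.4137,  1.13  ],
       [ 0.7725, -0.5447,  0.3265,  0.3667],
       [ 0.0123,  0.5269,  0.8498,  1.1683],
       [ 0.    ,  0.    ,  0.    ,  1.    ]])}
{'K': array([[362.6373,   0.    , 323.0017],
       [  0.    , 362.6373, 241.6801],
       [  0.    ,   0.    ,   1.    ]]), 'k1': -0.03680715793121034, 'T_tool_cam': array([[ 0.0009,  0.9455,  0.3257,  0.084 ],
       [ 1.    , -0.001 ,  0.    , -0.0007],
       [ 0.0004,  0.3257, -0.9455, -0.1417],
       [ 0.    ,  0.    ,  0.    ,  1.    ]])}
```

View pics/top0.png

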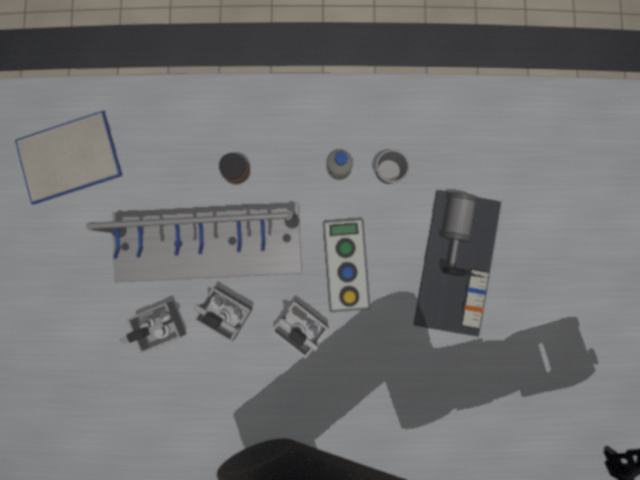

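View pics/scene0.png

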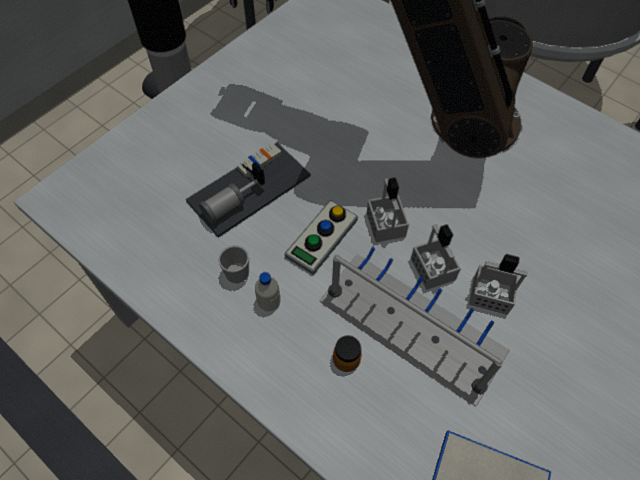

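The top view shows three baskets near (157,325), (225,310) and (300,325). The rack's hook pairs are at columns 128, 188 and 250, row 235. The keys run green (346,247), blue (347,271), yellow (348,296), and the plunger is at (452,262) with the scale at (475,300). Next I measure these.

```bash
cat > meas.py <<'E'
from h import *
np.set_printoptions(precision=4,suppress=True)
def comps(mask,P,mn):
    n,l,st,c=cv2.connectedComponentsWithStats(mask.astype(np.uint8),connectivity=8)
    for i in range(1,n):
        if st[i,4]<mn: continue
        p=P[l==i]; r=cv2.minAreaRect((p[:,:2]*1000).astype(np.float32))
        print(" px",c[i].round(),st[i,4],"med",np.nanmedian(p,0),"rect",np.round(r[0],1),np.round(r[1],1),round(r[2],1))
if __name__=="__main__":
  for n in("top","scene"):
    z=np.load(n+"0.npz");im,P=z["im"],z["P"];Z=P[...,2]
    hsv=cv2.cvtColor(im,cv2.COLOR_RGB2HSV);H,S,V=hsv[...,0],hsv[...,1].astype(int),hsv[...,2]
    ws=(P[...,0]>.35)&(P[...,0]<.9)&(P[...,1]>-.5)&(P[...,1]<.5)
    print(n,"bench z",np.nanmedian(Z[ws]))
    print("tall"); comps(ws&(Z>.135)&(Z<.2),P,10)
    print("bodies .03-.06"); comps(ws&(Z>.015)&(Z<.075)&(P[...,0]<.65),P,60)
    for nm,a,b in(("green",45,90),("blue",100,130),("yellow",22,34),("orange",4,18)):
        print(nm); comps(ws&(S>110)&(V>50)&(H>=a)&(H<=b),P,12)
E
python3 meas.py
```

```text
top bench z 0.002054881946327969
tall
 px [188. 227.] 2204 med [0.6467 0.2145 0.1602] rect [624.7 214.8] [ 71.2 385.8] 3.1
 px [212. 320.] 230 med [0.4718 0.1667 0.1695] rect [470.5 168.8] [30.2 19. ] 61.2
 px [137. 334.] 214 med [0.444  0.3035 0.1694] rect [442.4 307.8] [18.  31.5] 22.3
 px [297. 336.] 207 med [0.444  0.0117 0.17  ] rect [442.1  12.2] [30.1 18.4] 52.5
bodies .03-.06
 px [346. 268.] 3410 med [ 0.5644 -0.0821  0.0225] rect [564.5 -83.3] [177.4  85.1] 4.7
 px [457. 239.] 539 med [ 0.6297 -0.3024  0.0599] rect [ 609.7 -314.3] [70.9 80.4] 89.7
 px [474. 298.] 1125 med [ 0.5033 -0.3481  0.0301] rect [ 501.  -346.1] [ 57.7 127. ] 81.1
 px [224. 312.] 846 med [0.4763 0.1681 0.0425] rect [471.1 168.5] [88.9 79.4] 60.1
 px [311. 322.] 373 med [ 0.449  -0.0153  0.0442] rect [457.4  -0.2] [88.1 40.1] 50.6
 px [156. 325.] 820 med [0.449  0.3016 0.0439] rect [441.8 307.8] [77.3 91.3] 22.7
 px [290. 342.] 256 med [0.4125 0.0307 0.0527] rect [420.4  29.1] [88.2 22.1] 52.1
 px [161. 332.] 97 med [0.4306 0.2995 0.0331] rect [428.4 302.2] [21.1 23.1] 2.1
green
 px [345. 247.] 80 med [
[... 2642 characters left out ...]
8] [22.1 21.6] 57.6
 px [415. 288.] 89 med [0.6139 0.1924 0.1524] rect [577.  184.5] [138.6  13. ] 11.3
 px [433. 300.] 85 med [0.6118 0.2357 0.1529] rect [616.1 235.9] [53.7  6.3] 4.0
 px [465. 320.] 95 med [0.6092 0.3068 0.1519] rect [612.1 306.8] [54.1  6.3] 2.7
 px [485. 333.] 97 med [0.6055 0.3505 0.1513] rect [609.6 350.5] [54.6  6.2] 3.0
 px [453. 450.] 215 med [0.781  0.4202 0.0101] rect [774.8 433.3] [ 72.6 143.3] 59.7
yellow
 px [337. 211.] 90 med [ 0.5076 -0.0867  0.0424] rect [505.3 -89.2] [29.1 24.3] 37.7
orange
 px [265. 154.] 48 med [ 0.4816 -0.3443  0.0326] rect [ 480.9 -345. ] [40.2  9.4] 77.2
 px [346. 361.] 103 med [0.7905 0.1625 0.0444] rect [782.9 156.6] [28.8 55.2] 27.9
```

```bash
cat > plan.py <<'E'
# python3 plan.py x y z psi_deg [n]  -> n calls: shifts in tool axes (fractions), turn fraction; target TCP
import sys
from h import *
def state():
    s=arm.observe(); M=R.from_quat(s["orientation"]).as_matrix()
    return s,s["tool_pos"],np.degrees(np.arctan2(M[1,0],M[0,0]))
def calls(p,psi,tgt,tpsi):
    tgt=np.array(tgt); dp=tgt-p; da=(tpsi-psi+180)%360-180
    n=max(1,int(np.ceil(max(np.linalg.norm(dp)/.1,abs(da)/40)-.02)))
    for i in range(n):
        a=np.radians(psi+da*i/n); d=dp/n
        print(np.round([(np.cos(a)*d[0]+np.sin(a)*d[1])*10,(np.sin(a)*d[0]-np.cos(a)*d[1])*10,-d[2]*10,-da/n/45],3))
if __name__=="__main__":
    v=list(map(float,sys.argv[1:])); s,p,psi=state()
    print("now",p.round(4),round(psi,2),"t",round(s["clock"],2),"F",s["force"].round(1),"w",round(s["gripper_width"],4),"q6",s["joint_positions"][5].round(2))
    for i in range(0,len(v),4):
        print("->",v[i:i+4]); calls(p,psi,v[i:i+3],v[i+3]); p,psi=np.array(v[i:i+3]),v[i+3]
E
python3 - <<'E'
from h import *
for n in("top","scene"):
    z=np.load(n+"0.npz");P=z["P"].reshape(-1,3)
    m=(P[:,2]>.157)&(P[:,2]<.166)&(P[:,0]>.6)&(P[:,0]<.68)&(P[:,1]>.04)&(P[:,1]<.39)
    for lo in(0,): 
        q=P[m]; c=np.polyfit(q[:,1],q[:,0],1); k=abs(q[:,0]-np.polyval(c,q[:,1]))<.008; q=q[k]; c=np.polyfit(q[:,1],q[:,0],1)
    print(n,len(q),"rail x at y=.2145",np.polyval(c,.2145),"yaw",-np.degrees(np.arctan(c[0])), "zmax",np.percentile(q[:,2],95))
E
python3 plan.py .4415 .0125 .24 52.2 .4415 .0125 .138 52.2
```

```text
top 1089 rail x at y=.2145 0.6517164664710712 yaw 2.8611088696519063 zmax 0.1646976576775025
scene 934 rail x at y=.2145 0.6534628550546868 yaw 2.5048871062956066 zmax 0.1645785098986029
now [ 0.2722 -0.5624  0.2308] 25.83 t 0.1 F [ 0.5 -0.3  0.2] w 0.0849 q6 -0.11
-> [0.4415, 0.0125, 0.24, 52.2]
[ 0.671 -0.739 -0.015 -0.098]
[ 0.726 -0.686 -0.015 -0.098]
[ 0.776 -0.628 -0.015 -0.098]
[ 0.822 -0.567 -0.015 -0.098]
[ 0.863 -0.502 -0.015 -0.098]
[ 0.899 -0.435 -0.015 -0.098]
-> [0.4415, 0.0125, 0.138, 52.2]
[ 0.    0.    1.02 -0.  ]
```

Call:
move_arm(
  steps=[
    [[0.22, -0.25, 0, -0.03, 0], [0.45, -0.5, -0.01, -0.06, 0], [0.67, -0.74, -0.015, -0.098, 0]],
  ],
)

```text
clock: 0.35
tool_pos: [0.3003, -0.4654, 0.2322]
orientation: [0.965, 0.261, -0.0, -0.001]
force: [1.3, -0.6, 0.3]
gripper_width: 0.0853
gripper_force: 0.0
```

Call:
move_arm(
  steps=[
    [[0.24, -0.23, 0, -0.03, 0], [0.48, -0.46, -0.01, -0.06, 0], [0.73, -0.69, -0.015, -0.098, 0]],
  ],
)

```text
clock: 0.6
tool_pos: [0.3287, -0.3688, 0.2342]
orientation: [0.955, 0.298, -0.0, -0.0]
force: [1.1, 0.2, 1.1]
gripper_width: 0.0858
gripper_force: 0.0
```

Call:
move_arm(
  steps=[
    [[0.26, -0.21, 0, -0.03, 0], [0.52, -0.42, -0.01, -0.06, 0], [0.78, -0.63, -0.015, -0.098, 0]],
  ],
)

```text
clock: 0.85
tool_pos: [0.3571, -0.2726, 0.2357]
orientation: [0.942, 0.335, -0.0, -0.0]
force: [1.1, -1.1, 0.1]
gripper_width: 0.0855
gripper_force: 0.0
```

Call:
move_arm(
  steps=[
    [[0.27, -0.19, 0, -0.03, 0], [0.54, -0.38, -0.01, -0.06, 0], [0.82, -0.57, -0.015, -0.098, 0]],
  ],
)

```text
clock: 1.1
tool_pos: [0.3848, -0.1767, 0.2373]
orientation: [0.929, 0.371, -0.0, -0.0]
force: [0.6, -1.1, 0.5]
gripper_width: 0.0851
gripper_force: 0.0
```

Call:
move_arm(
  steps=[
    [[0.29, -0.17, 0, -0.03, 0], [0.57, -0.33, -0.01, -0.06, 0], [0.86, -0.5, -0.015, -0.098, 0]],
  ],
)

```text
clock: 1.35
tool_pos: [0.4129, -0.0813, 0.2388]
orientation: [0.914, 0.406, -0.0, 0.0]
force: [0.7, -0.9, 0.6]
gripper_width: 0.0854
gripper_force: 0.0
```

Call:
move_arm(
  steps=[
    [[0.3, -0.15, 0, -0.03, 0], [0.6, -0.29, -0.01, -0.06, 0], [0.75, -0.36, -0.01, -0.08, 0], [0.9, -0.43, -0.015, -0.098, 0], [0.9, -0.43, -0.015, -0.098, 0], [0.9, -0.43, -0.015, -0.098, 0]],
  ],
)

```text
clock: 1.85
tool_pos: [0.4412, 0.0132, 0.2401]
orientation: [0.897, 0.441, -0.0, -0.0]
force: [-0.1, 0.4, 0.8]
gripper_width: 0.0852
gripper_force: 0.0
```

```bash
python3 - <<'E'
from h import *
from meas import comps
im,d,P=cam("wrist"); save("w1",im)
m=(P[...,2]>.15)&(P[...,2]<.18)&(P[...,1]>-.05)&(P[...,1]<.26)&(P[...,0]<.55); comps(m,P,100)
E
```

```text
px [189.  20.] 1668 med [0.4664 0.1626 0.1683] rect [466.1 165.4] [20.  18.7] 61.4
 px [323. 253.] 1390 med [0.4423 0.0161 0.1685] rect [440.4  13.3] [29.8 17.9] 52.0
```

View pics/w1.png

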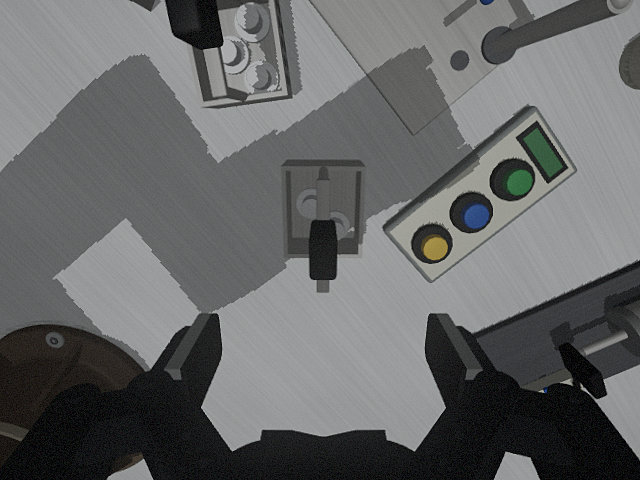

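The wrist view shows basket 1's grip block at (322,250), centred between the fingers and aligned with them. I descend and grip.

Call:
move_arm(
  steps=[
    [[0, 0, 0.3, 0, 0], [0, 0, 0.6, 0, 0], [0, 0, 0.8, 0, 0], [0, 0, 0.92, 0, 0], [0, 0, 1.0, 0, 0], [0, 0, 1.0, 0, 0], [0, 0, 1.0, 0, 1], [0, 0, 1.0, 0, 1], [0, 0, 1.0, 0, 1], [0, 0, 1.0, 0, 1], [0, 0, 1.0, 0, 1], [0, 0, 1.0, 0, 1]],
  ],
  squeeze=70,
)

```text
clock: 2.9
tool_pos: [0.4413, 0.0129, 0.1408]
orientation: [0.898, 0.441, 0.0, 0.0]
force: [-2.4, 1.0, 4.4]
gripper_width: 0.0168
gripper_force: 68.1
```

Call:
move_arm(
  steps=[
    [[0, 0, 0, 0, 1], [0, 0, 0, 0, 1], [0, 0, 0, 0, 1], [0, 0, 0, 0, 1]],
  ],
)

```text
clock: 3.23
tool_pos: [0.4413, 0.0129, 0.1408]
orientation: [0.898, 0.441, 0.0, 0.0]
force: [-2.3, -0.0, 6.2]
gripper_width: 0.0169
gripper_force: 69.4
```

```bash
python3 plan.py .4415 .0125 .205 52.2 .55 .096 .205 93 .628 .0988 .205 93 .628 .0988 .17 93
```

```text
now [0.4413 0.0129 0.1408] 52.29 t 3.23 F [-2.3 -0.   6.2] w 0.0169 q6 0.54
-> [0.4415, 0.0125, 0.205, 52.2]
[-0.002  0.004 -0.642  0.002]
-> [0.55, 0.096, 0.205, 93.0]
[ 0.662  0.173 -0.    -0.453]
[ 0.561  0.393 -0.    -0.453]
-> [0.628, 0.0988, 0.205, 93.0]
[-0.013  0.78  -0.    -0.   ]
-> [0.628, 0.0988, 0.17, 93.0]
[ 0.    0.    0.35 -0.  ]
```

Call:
move_arm(
  steps=[
    [[0, 0, -0.06, 0, 1], [0, 0, -0.16, 0, 1], [0, 0, -0.28, 0, 1], [0, 0, -0.4, 0, 1], [0, 0, -0.52, 0, 1], [0, 0, -0.6, 0, 1], [0, 0, -0.64, 0, 1], [0, 0, -0.64, 0, 1]],
  ],
)

```text
clock: 3.9
tool_pos: [0.4415, 0.0128, 0.205]
orientation: [0.898, 0.441, 0.001, 0.0]
force: [0.7, -0.4, -2.3]
gripper_width: 0.0168
gripper_force: 68.5
```

Call:
move_arm(
  steps=[
    [[0.03, 0.01, 0, -0.02, 1], [0.1, 0.03, 0, -0.06, 1], [0.18, 0.05, 0, -0.12, 1], [0.28, 0.07, 0, -0.18, 1], [0.37, 0.1, 0, -0.25, 1], [0.47, 0.12, 0, -0.32, 1], [0.56, 0.15, 0, -0.38, 1], [0.66, 0.17, 0, -0.45, 1]],
  ],
)

```text
clock: 4.57
tool_pos: [0.4958, 0.0552, 0.2035]
orientation: [0.805, 0.593, -0.0, -0.0]
force: [-0.4, 0.1, -2.5]
gripper_width: 0.0173
gripper_force: 68.5
```

Call:
move_arm(
  steps=[
    [[0.08, 0.06, 0, -0.07, 1], [0.16, 0.11, 0, -0.14, 1], [0.24, 0.17, 0, -0.2, 1], [0.33, 0.23, 0, -0.26, 1], [0.41, 0.29, 0, -0.32, 1], [0.48, 0.33, 0, -0.38, 1], [0.53, 0.37, 0, -0.43, 1], [0.56, 0.39, 0, -0.453, 1], [0.56, 0.39, 0, -0.453, 1], [0.56, 0.39, 0, -0.453, 1]],
  ],
)

```text
clock: 5.4
tool_pos: [0.549, 0.0964, 0.2037]
orientation: [0.689, 0.725, -0.0, -0.0]
force: [0.9, 0.4, -2.1]
gripper_width: 0.017
gripper_force: 68.4
```

```bash
python3 plan.py .628 .0988 .205 93 .628 .0988 .171 93; python3 - <<'E'
from h import *
im,d,P=cam("scene"); save("s1",im[120:400,240:600].repeat(2,0).repeat(2,1))
E
```

```text
now [0.549  0.0964 0.2037] 92.92 t 5.4 F [ 0.9  0.4 -2.1] w 0.017 q6 0.0
-> [0.628, 0.0988, 0.205, 93.0]
[-0.017  0.79  -0.013 -0.002]
-> [0.628, 0.0988, 0.171, 93.0]
[ 0.    0.    0.34 -0.  ]
```

View pics/s1.png

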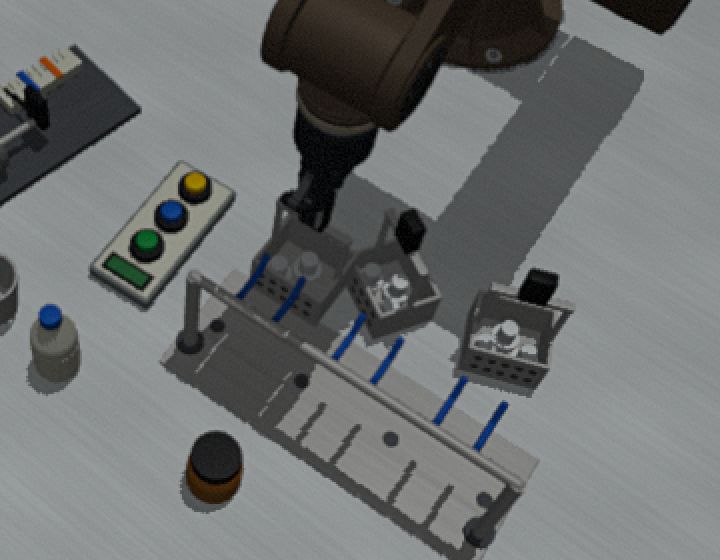

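The carried basket is at (300,265) in the crop and lines up with hook pair 0. The other two baskets have not moved. I go forward and lower it.

Call:
move_arm(
  steps=[
    [[0, 0.06, -0.02, 0, 1], [0, 0.16, -0.02, 0, 1], [-0.01, 0.28, -0.02, 0, 1], [-0.01, 0.4, -0.02, 0, 1], [-0.01, 0.52, -0.02, 0, 1], [-0.015, 0.64, -0.02, 0, 1], [-0.015, 0.73, -0.02, 0, 1], [-0.015, 0.78, -0.02, 0, 1], [-0.015, 0.79, -0.02, 0, 1], [-0.015, 0.79, -0.02, 0, 1]],
  ],
)

```text
clock: 6.28
tool_pos: [0.6281, 0.0988, 0.2061]
orientation: [0.689, 0.725, -0.0, -0.0]
force: [-0.0, -0.7, -2.4]
gripper_width: 0.0169
gripper_force: 68.5
```

Call:
move_arm(
  steps=[
    [[0, 0, 0.06, 0, 1], [0, 0, 0.14, 0, 1], [0, 0, 0.2, 0, 1], [0, 0, 0.25, 0, 1], [0, 0, 0.29, 0, 1], [0, 0, 0.32, 0, 1], [0, 0, 0.34, 0, 1], [0, 0, 0.35, 0, 1], [0, 0, 0.35, 0, 1]],
  ],
)

```text
clock: 7.03
tool_pos: [0.6281, 0.0988, 0.1712]
orientation: [0.689, 0.725, -0.0, -0.0]
force: [-0.8, 0.8, -1.4]
gripper_width: 0.0173
gripper_force: 68.6
```

```bash
python3 plan.py .628 .0988 .171 93;  python3 - <<'E'
from h import *
im,d,P=cam("scene"); save("s2",im[190:390,260:460].repeat(3,0).repeat(3,1))
E
```

```text
now [0.6281 0.0988 0.1712] 92.93 t 7.03 F [-0.8  0.8 -1.4] w 0.0173 q6 0.0
-> [0.628, 0.0988, 0.171, 93.0]
[-0.    -0.001  0.002 -0.002]
```

View pics/s2.png

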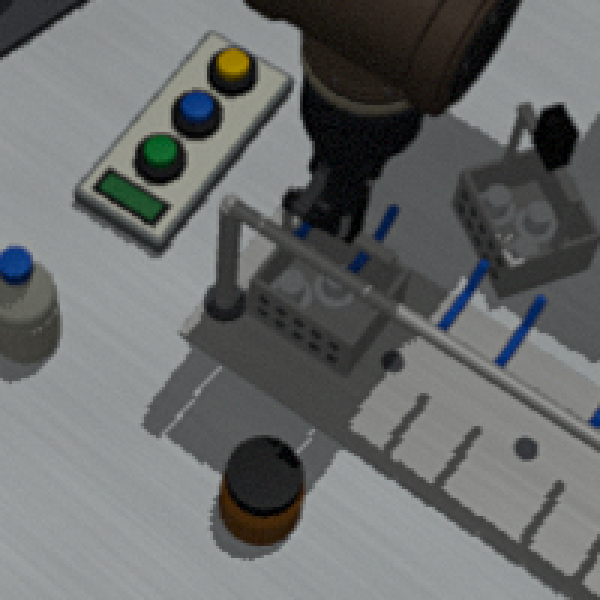

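The bar sits over both prongs at about (340,245). I lower it a little, open part way and retreat upwards.

Call:
move_arm(
  steps=[
    [[0, 0, 0.01, 0, 1], [0, 0, 0.02, 0, 1], [0, 0, 0.02, 0, 0.7], [0, 0, 0.02, 0, 0.55], [0, 0, 0.02, 0, 0.55], [0, 0, 0.02, 0, 0.55], [0, 0, 0.02, 0, 0.55], [0, 0, 0.02, 0, 0.55]],
  ],
)

```text
clock: 7.75
tool_pos: [0.6281, 0.0988, 0.1693]
orientation: [0.689, 0.725, 0.0, 0.0]
force: [-0.3, 0.6, -0.1]
gripper_width: 0.0382
gripper_force: 0.0
```

Call:
move_arm(
  steps=[
    [[0, 0, -0.08, 0, 0.55], [0, 0, -0.2, 0, 0.55], [0, 0, -0.4, 0, 0.55], [0, 0, -0.6, 0, 0.55], [0, 0, -0.8, 0, 0.4], [0, 0, -0.9, 0, 0], [0, 0, -0.9, 0, 0]],
  ],
)

```text
clock: 8.33
tool_pos: [0.6288, 0.0989, 0.2625]
orientation: [0.689, 0.725, 0.002, 0.002]
force: [0.8, -0.0, -0.1]
gripper_width: 0.0728
gripper_force: 0.0
```

```bash
python3 - <<'E'
from h import *
from meas import comps
for n in("top","scene"):
    im,d,P=cam(n);Z=P[...,2]
    print(n); comps((Z>.15)&(Z<.215)&(P[...,1]>-.05)&(P[...,1]<.4)&(P[...,0]<.6),P,60)
    q=(Z>.172)&(Z<.21)&(abs(P[...,0]-.6285)<.03)&(abs(P[...,1]-.099)<.03); comps(q,P,30)
E
python3 plan.py .4705 .17 .262 60.7 .4705 .17 .14 60.7
```

```text
top
 px [136. 335.] 190 med [0.4428 0.3058 0.1701] rect [442.2 308.2] [18.  32.2] 22.1
scene
 px [524. 105.] 1575 med [0.0633 0.114  0.1889] rect [ 62.1 151.4] [110.  278.7] 24.7
 px [446. 232.] 179 med [0.4736 0.1714 0.1688] rect [470.4 170.3] [31.4 19.4] 57.6
 px [510. 260.] 193 med [0.4461 0.3089 0.1687] rect [443.  308.9] [23.  30.1] 19.3
 px [374. 259.] 203 med [0.6345 0.1019 0.1961] rect [629.5  98.7] [18.8 29.4] 2.0
now [0.6279 0.0988 0.2592] 92.93 t 8.43 F [-0.6 -0.6 -0.9] w 0.0849 q6 0.0
-> [0.4705, 0.17, 0.262, 60.7]
[ 0.395 -0.768 -0.014  0.358]
[ 0.167 -0.847 -0.014  0.358]
-> [0.4705, 0.17, 0.14, 60.7]
[ 0.    0.    0.61 -0.  ]
[ 0.    0.    0.61 -0.  ]
```

Call:
move_arm(
  steps=[
    [[0.1, -0.19, 0, 0.09, 0], [0.2, -0.38, 0, 0.18, 0], [0.3, -0.58, -0.01, 0.27, 0], [0.395, -0.77, -0.01, 0.358, 0]],
  ],
)

```text
clock: 8.77
tool_pos: [0.5477, 0.1346, 0.2589]
orientation: [0.785, 0.62, -0.001, -0.001]
force: [0.2, 0.9, 1.2]
gripper_width: 0.0856
gripper_force: 0.0
```

Call:
move_arm(
  steps=[
    [[0.04, -0.22, 0, 0.09, 0], [0.08, -0.42, 0, 0.18, 0], [0.12, -0.63, 0, 0.27, 0], [0.16, -0.78, 0, 0.34, 0], [0.167, -0.847, 0, 0.358, 0], [0.167, -0.847, 0, 0.358, 0], [0.167, -0.847, 0, 0.358, 0]],
  ],
)

```text
clock: 9.35
tool_pos: [0.4709, 0.1698, 0.2599]
orientation: [0.862, 0.506, -0.0, 0.0]
force: [1.2, -0.6, -1.1]
gripper_width: 0.0854
gripper_force: 0.0
```

```bash
python3 - <<'E'
from h import *
from meas import comps
im,d,P=cam("wrist"); comps((P[...,2]>.15)&(P[...,2]<.18)&(P[...,1]>.1)&(P[...,1]<.4)&(P[...,0]<.55),P,100)
E
python3 plan.py .4705 .17 .14 60.7
```

```text
px [171.  78.] 1925 med [0.4428 0.3081 0.1685] rect [440.8 309.5] [18.5 30.2] 23.0
 px [321. 243.] 1188 med [0.4708 0.1735 0.1686] rect [469.6 171. ] [29.4 17.8] 60.8
now [0.4712 0.1697 0.2599] 60.79 t 9.4 F [0.4 0.2 0.9] w 0.0855 q6 0.72
-> [0.4705, 0.17, 0.14, 60.7]
[-0.    -0.004  0.6    0.001]
[-0.    -0.004  0.6    0.001]
```

Call:
move_arm(
  steps=[
    [[0, -0.01, 0.3, 0, 0], [0, -0.01, 0.6, 0, 0], [0, -0.01, 0.8, 0, 0], [0, -0.01, 0.9, 0, 0]],
  ],
)

```text
clock: 9.73
tool_pos: [0.4695, 0.1697, 0.1675]
orientation: [0.863, 0.505, -0.002, -0.0]
force: [0.3, 0.2, 0.5]
gripper_width: 0.0855
gripper_force: 0.0
```

Call:
move_arm(
  steps=[
    [[0, 0, 0.15, 0, 0], [0, 0, 0.25, 0, 0], [0, 0, 0.3, 0, 0], [0, 0, 0.3, 0, 0], [0, 0, 0.3, 0, 1], [0, 0, 0.3, 0, 1], [0, 0, 0.3, 0, 1], [0, 0, 0.3, 0, 1], [0, 0, 0.3, 0, 1], [0, 0, 0.3, 0, 1], [0, 0, 0.3, 0, 1], [0, 0, 0.3, 0, 1]],
  ],
)

```text
clock: 10.73
tool_pos: [0.4698, 0.1704, 0.1408]
orientation: [0.863, 0.505, 0.0, 0.0]
force: [-1.2, -1.6, 6.6]
gripper_width: 0.0169
gripper_force: 69.1
```

```bash
python3 plan.py .4705 .17 .206 60.7 .545 .2095 .206 93 .622 .2136 .206 93 .622 .2136 .17 93
```

```text
now [0.4698 0.1704 0.1408] 60.71 t 10.73 F [-1.2 -1.6  6.6] w 0.0169 q6 0.73
-> [0.4705, 0.17, 0.206, 60.7]
[ 0.     0.008 -0.652  0.   ]
-> [0.545, 0.2095, 0.206, 93.0]
[ 0.709  0.456 -0.    -0.718]
-> [0.622, 0.2136, 0.206, 93.0]
[ 0.001  0.771 -0.    -0.   ]
-> [0.622, 0.2136, 0.17, 93.0]
[ 0.    0.    0.36 -0.  ]
```

Call:
move_arm(
  steps=[
    [[0, 0, -0.06, 0, 1], [0, 0, -0.16, 0, 1], [0, 0, -0.28, 0, 1], [0, 0, -0.4, 0, 1], [0, 0, -0.52, 0, 1], [0, 0, -0.61, 0, 1], [0, 0, -0.66, 0, 1], [0, 0, -0.66, 0, 1]],
  ],
)

```text
clock: 11.4
tool_pos: [0.4699, 0.1705, 0.2074]
orientation: [0.863, 0.505, 0.001, 0.0]
force: [-0.6, 0.3, -3.4]
gripper_width: 0.0173
gripper_force: 47.2
```

Call:
move_arm(
  steps=[
    [[0.03, 0.02, 0, -0.03, 1], [0.09, 0.06, 0, -0.09, 1], [0.16, 0.1, 0, -0.16, 1], [0.24, 0.16, 0, -0.24, 1], [0.33, 0.21, 0, -0.33, 1], [0.42, 0.27, 0, -0.42, 1], [0.51, 0.33, 0, -0.51, 1], [0.6, 0.38, 0, -0.6, 1], [0.67, 0.43, 0, -0.67, 1], [0.71, 0.46, 0, -0.718, 1], [0.71, 0.46, 0, -0.718, 1], [0.71, 0.46, 0, -0.718, 1]],
  ],
)

```text
clock: 12.4
tool_pos: [0.5443, 0.2098, 0.2053]
orientation: [0.688, 0.725, -0.001, -0.0]
force: [-1.8, -0.9, -3.2]
gripper_width: 0.0172
gripper_force: 73.4
```

```bash
python3 plan.py .622 .2136 .206 93
```

```text
now [0.5443 0.2098 0.2053] 92.99 t 12.4 F [-1.8 -0.9 -3.2] w 0.0172 q6 0.2
-> [0.622, 0.2136, 0.206, 93.0]
[-0.003  0.778 -0.007 -0.   ]
```

The grip force dipped to 47 N, so the grip may have slackened. I check whether the basket slipped.

```bash
python3 - <<'E'
from h import *
im,d,P=cam("scene");Z=P[...,2]
m=(abs(P[...,0]-.5443)<.07)&(abs(P[...,1]-.21)<.06)&(Z>.02)&(Z<.3)
z=Z[m]; h,e=np.histogram(z,np.arange(.03,.2,.005)); print(list(zip(e.round(3),h)))
r=m&(Z>.105)&(Z<.128); p=P[r]; print(cv2.minAreaRect((p[:,:2]*1000).astype(np.float32)), np.percentile(p[:,2],[5,50,95]))
b=m&(Z>.175)&(Z<.2)&(abs(P[...,1]-.21)>.028); print(b.sum(), P[b].mean(0) if b.any() else 0)
save("s3",im[120:350,340:580].repeat(2,0).repeat(2,1))
E
```

```text
[(np.float64(0.03), np.int64(0)), (np.float64(0.035), np.int64(0)), (np.float64(0.04), np.int64(0)), (np.float64(0.045), np.int64(0)), (np.float64(0.05), np.int64(0)), (np.float64(0.055), np.int64(0)), (np.float64(0.06), np.int64(13)), (np.float64(0.065), np.int64(149)), (np.float64(0.07), np.int64(187)), (np.float64(0.075), np.int64(158)), (np.float64(0.08), np.int64(111)), (np.float64(0.085), np.int64(98)), (np.float64(0.09), np.int64(117)), (np.float64(0.095), np.int64(184)), (np.float64(0.1), np.int64(155)), (np.float64(0.105), np.int64(89)), (np.float64(0.11), np.int64(93)), (np.float64(0.115), np.int64(153)), (np.float64(0.12), np.int64(108)), (np.float64(0.125), np.int64(7)), (np.float64(0.13), np.int64(11)), (np.float64(0.135), np.int64(11)), (np.float64(0.14), np.int64(10)), (np.float64(0.145), np.int64(31)), (np.float64(0.15), np.int64(39)), (np.float64(0.155), np.int64(34)), (np.float64(0.16), np.int64(37)), (np.float64(0.165), np.int64(28)), (np.float64(0.17), np.int64(10)), (np.float64(0.175), np.int64(10)), (np.float64(0.18), np.int64(10)), (np.float64(0.185), np.int64(25)), (np.float64(0.19), np.int64(99))]
((545.1524047851562, 208.65025329589844), (79.30389404296875, 88.28929901123047), 3.1769471168518066) [0.10651179 0.11652973 0.12329889]
113 [0.54630315 0.20807494 0.19087785]
```

View pics/s3.png

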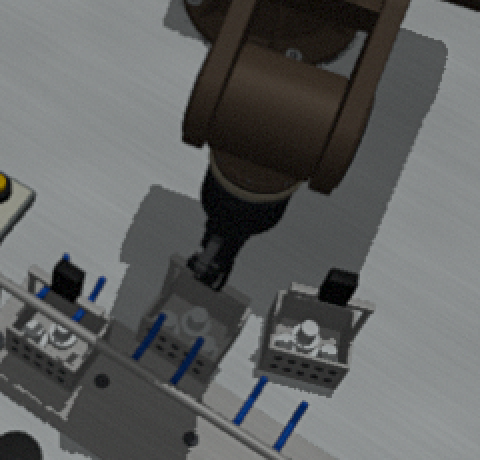

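The basket has not slipped: it is level, with its underside near 0.065 and yaw 3°. Basket 1 hangs on its hook at (60,320) in the crop. I continue.

Call:
move_arm(
  steps=[
    [[0, 0.06, -0.01, 0, 1], [0, 0.16, -0.01, 0, 1], [0, 0.28, -0.01, 0, 1], [0, 0.4, -0.01, 0, 1], [0, 0.52, -0.01, 0, 1], [0, 0.64, -0.01, 0, 1], [0, 0.73, -0.01, 0, 1], [0, 0.77, -0.01, 0, 1], [0, 0.78, -0.01, 0, 1], [0, 0.78, -0.01, 0, 1]],
  ],
)

```text
clock: 13.28
tool_pos: [0.6224, 0.2138, 0.207]
orientation: [0.688, 0.725, -0.0, -0.0]
force: [-1.0, 0.6, -3.1]
gripper_width: 0.0167
gripper_force: 73.4
```

Call:
move_arm(
  steps=[
    [[0, 0, 0.06, 0, 1], [0, 0, 0.14, 0, 1], [0, 0, 0.2, 0, 1], [0, 0, 0.25, 0, 1], [0, 0, 0.3, 0, 1], [0, 0, 0.33, 0, 1], [0, 0, 0.35, 0, 1], [0, 0, 0.36, 0, 1], [0, 0, 0.36, 0, 1]],
  ],
)

```text
clock: 14.03
tool_pos: [0.6224, 0.2139, 0.1711]
orientation: [0.688, 0.725, -0.0, 0.0]
force: [-0.3, 1.0, -3.6]
gripper_width: 0.0168
gripper_force: 73.4
```

```bash
python3 plan.py .622 .2136 .169 93
```

```text
now [0.6224 0.2139 0.1711] 93.02 t 14.03 F [-0.3  1.  -3.6] w 0.0168 q6 0.18
-> [0.622, 0.2136, 0.169, 93.0]
[-0.003 -0.004  0.021  0.   ]
```

Call:
move_arm(
  steps=[
    [[0, 0, 0.01, 0, 1], [0, 0, 0.02, 0, 1], [0, 0, 0.02, 0, 0.7], [0, 0, 0.02, 0, 0.55], [0, 0, 0.02, 0, 0.55], [0, 0, 0.02, 0, 0.55], [0, 0, 0.02, 0, 0.55], [0, 0, 0.02, 0, 0.55]],
  ],
)

```text
clock: 14.7
tool_pos: [0.6224, 0.2139, 0.1694]
orientation: [0.688, 0.725, 0.0, 0.0]
force: [-0.2, 0.1, -0.4]
gripper_width: 0.0385
gripper_force: 0.0
```

Call:
move_arm(
  steps=[
    [[0, 0, -0.08, 0, 0.55], [0, 0, -0.2, 0, 0.55], [0, 0, -0.4, 0, 0.55], [0, 0, -0.6, 0, 0.55], [0, 0, -0.8, 0, 0.4], [0, 0, -0.9, 0, 0], [0, 0, -0.9, 0, 0]],
  ],
)

```text
clock: 15.28
tool_pos: [0.6231, 0.2141, 0.2626]
orientation: [0.688, 0.725, 0.002, 0.001]
force: [-0.8, 0.5, 0.8]
gripper_width: 0.0732
gripper_force: 0.0
```

```bash
python3 - <<'E'
from h import *
from meas import comps
im,d,P=cam("scene");Z=P[...,2]
comps((Z>.155)&(Z<.21)&(P[...,1]>-.05)&(P[...,1]<.45)&(P[...,0]<.59)&(P[...,0]>.35),P,60)
comps((Z>.175)&(Z<.21)&(abs(P[...,0]-.625)<.03)&(P[...,1]>0)&(P[...,1]<.4),P,30)
E
python3 plan.py .4425 .3088 .262 112.3 .4425 .3088 .14 112.3
```

```text
px [510. 260.] 174 med [0.4455 0.3096 0.1688] rect [443.  309.9] [20.  32.5] 27.8
 px [374. 258.] 207 med [0.6335 0.0999 0.1972] rect [628.9  97.8] [19.9 30.9] 5.9
 px [424. 291.] 165 med [0.63   0.2185 0.1945] rect [623.  213.5] [21.5 30.1] 5.1
now [0.6226 0.214  0.2606] 93.01 t 15.33 F [-0.4  0.2 -0.1] w 0.0797 q6 0.18
-> [0.4425, 0.3088, 0.262, 112.3]
[ 0.347 -0.583 -0.005 -0.143]
[ 0.41  -0.54  -0.005 -0.143]
[ 0.468 -0.491 -0.005 -0.143]
-> [0.4425, 0.3088, 0.14, 112.3]
[ 0.    0.    0.61 -0.  ]
[ 0.    0.    0.61 -0.  ]
```

Call:
move_arm(
  steps=[
    [[0.17, -0.29, 0, -0.07, 0], [0.347, -0.583, 0, -0.143, 0]],
  ],
)

```text
clock: 15.5
tool_pos: [0.5618, 0.2448, 0.2574]
orientation: [0.646, 0.763, -0.001, -0.001]
force: [0.3, 0.8, 0.2]
gripper_width: 0.0852
gripper_force: 0.0
```

Call:
move_arm(
  steps=[
    [[0.2, -0.27, 0, -0.07, 0], [0.41, -0.54, 0, -0.143, 0]],
  ],
)

```text
clock: 15.67
tool_pos: [0.5006, 0.2772, 0.2578]
orientation: [0.602, 0.799, -0.001, -0.001]
force: [0.1, 1.7, 0.4]
gripper_width: 0.0853
gripper_force: 0.0
```

Call:
move_arm(
  steps=[
    [[0.23, -0.25, 0, -0.07, 0], [0.4, -0.42, 0, -0.12, 0], [0.468, -0.49, 0, -0.143, 0], [0.468, -0.49, 0, -0.143, 0], [0.468, -0.49, 0, -0.143, 0], [0.468, -0.49, 0, -0.143, 0]],
  ],
)

```text
clock: 16.17
tool_pos: [0.4434, 0.3082, 0.2588]
orientation: [0.558, 0.83, -0.0, 0.0]
force: [-0.7, 0.7, -0.2]
gripper_width: 0.0854
gripper_force: 0.0
```

```bash
python3 - <<'E'
from h import *
from meas import comps
im,d,P=cam("wrist"); comps((P[...,2]>.15)&(P[...,2]<.18)&(P[...,1]>.2)&(P[...,1]<.4)&(P[...,0]<.55),P,100)
E
python3 plan.py .4418 .309 .14 112.5
```

```text
px [321. 240.] 1211 med [0.4396 0.3135 0.1686] rect [440.5 310.9] [17.7 29.6] 22.6
now [0.4435 0.3081 0.2588] 112.22 t 16.22 F [-0.1  0.3  0.4] w 0.0854 q6 0.1
-> [0.4418, 0.309, 0.14, 112.5]
[ 0.007 -0.006  0.594 -0.003]
[ 0.007 -0.006  0.594 -0.003]
```

Call:
move_arm(
  steps=[
    [[0.01, -0.02, 0.3, 0, 0], [0.02, -0.02, 0.6, 0, 0], [0.02, -0.02, 0.8, 0, 0], [0.02, -0.02, 0.9, 0, 0]],
  ],
)

```text
clock: 16.55
tool_pos: [0.4399, 0.3087, 0.1666]
orientation: [0.558, 0.83, -0.002, -0.001]
force: [0.1, 0.3, 0.8]
gripper_width: 0.0855
gripper_force: 0.0
```

Call:
move_arm(
  steps=[
    [[0, 0, 0.15, 0, 0], [0, 0, 0.25, 0, 0], [0, 0, 0.29, 0, 0], [0, 0, 0.29, 0, 0], [0, 0, 0.29, 0, 1], [0, 0, 0.29, 0, 1], [0, 0, 0.29, 0, 1], [0, 0, 0.29, 0, 1], [0, 0, 0.29, 0, 1], [0, 0, 0.29, 0, 1], [0, 0, 0.29, 0, 1], [0, 0, 0.29, 0, 1]],
  ],
)

```text
clock: 17.55
tool_pos: [0.4402, 0.31, 0.1407]
orientation: [0.557, 0.831, 0.001, 0.0]
force: [1.2, 0.2, 5.4]
gripper_width: 0.017
gripper_force: 69.3
```

```bash
python3 plan.py .442 .309 .206 112.5 .54 .3245 .206 93 .6165 .3284 .206 93 .6165 .3284 .17 93
```

```text
now [0.4402 0.31   0.1407] 112.32 t 17.55 F [1.2 0.2 5.4] w 0.017 q6 0.1
-> [0.442, 0.309, 0.206, 112.5]
[-0.016  0.013 -0.653 -0.004]
-> [0.54, 0.3245, 0.206, 93.0]
[-0.232  0.965 -0.     0.433]
-> [0.6165, 0.3284, 0.206, 93.0]
[-0.001  0.766 -0.    -0.   ]
-> [0.6165, 0.3284, 0.17, 93.0]
[ 0.    0.    0.36 -0.  ]
```

Call:
move_arm(
  steps=[
    [[0, 0, -0.06, 0, 1], [0, 0, -0.16, 0, 1], [0, 0, -0.28, 0, 1], [0, 0, -0.4, 0, 1], [0, 0, -0.52, 0, 1], [0, 0, -0.61, 0, 1], [0, 0, -0.66, 0, 1], [0, 0, -0.66, 0, 1]],
  ],
)

```text
clock: 18.22
tool_pos: [0.44, 0.3099, 0.2074]
orientation: [0.557, 0.831, 0.001, 0.0]
force: [-0.5, -0.0, -2.3]
gripper_width: 0.0169
gripper_force: 68.5
```

Call:
move_arm(
  steps=[
    [[-0.01, 0.04, 0, 0.02, 1], [-0.03, 0.12, 0, 0.05, 1], [-0.05, 0.22, 0, 0.1, 1], [-0.08, 0.34, 0, 0.15, 1], [-0.11, 0.46, 0, 0.2, 1], [-0.14, 0.58, 0, 0.26, 1], [-0.17, 0.7, 0, 0.31, 1], [-0.2, 0.82, 0, 0.36, 1], [-0.22, 0.91, 0, 0.41, 1], [-0.24, 0.97, 0, 0.43, 1], [-0.24, 0.97, 0, 0.43, 1], [-0.24, 0.97, 0, 0.43, 1]],
  ],
)

```text
clock: 19.22
tool_pos: [0.5387, 0.3242, 0.2055]
orientation: [0.688, 0.725, -0.001, -0.0]
force: [-0.1, -0.5, -1.9]
gripper_width: 0.0168
gripper_force: 68.5
```

```bash
python3 plan.py .6165 .3284 .206 93
```

```text
now [0.5387 0.3242 0.2055] 92.98 t 19.22 F [-0.1 -0.5 -1.9] w 0.0168 q6 0.38
-> [0.6165, 0.3284, 0.206, 93.0]
[ 0.001  0.779 -0.005 -0.   ]
```

Call:
move_arm(
  steps=[
    [[0, 0.06, -0.01, 0, 1], [0, 0.16, -0.01, 0, 1], [0, 0.28, -0.01, 0, 1], [0, 0.4, -0.01, 0, 1], [0, 0.52, -0.01, 0, 1], [0, 0.64, -0.01, 0, 1], [0, 0.73, -0.01, 0, 1], [0, 0.77, -0.01, 0, 1], [0, 0.78, -0.01, 0, 1], [0, 0.78, -0.01, 0, 1]],
  ],
)

```text
clock: 20.05
tool_pos: [0.6165, 0.3284, 0.2071]
orientation: [0.689, 0.725, -0.0, -0.0]
force: [0.0, -0.1, -2.8]
gripper_width: 0.017
gripper_force: 68.6
```

Call:
move_arm(
  steps=[
    [[0, 0, 0.06, 0, 1], [0, 0, 0.14, 0, 1], [0, 0, 0.2, 0, 1], [0, 0, 0.25, 0, 1], [0, 0, 0.3, 0, 1], [0, 0, 0.33, 0, 1], [0, 0, 0.35, 0, 1], [0, 0, 0.36, 0, 1], [0, 0, 0.36, 0, 1]],
  ],
)

```text
clock: 20.8
tool_pos: [0.6166, 0.3284, 0.1711]
orientation: [0.689, 0.725, -0.0, 0.0]
force: [0.4, 1.3, -2.1]
gripper_width: 0.0169
gripper_force: 68.5
```

```bash
python3 plan.py .6165 .3284 .169 93
```

```text
now [0.6166 0.3284 0.1711] 92.97 t 20.8 F [ 0.4  1.3 -2.1] w 0.0169 q6 0.34
-> [0.6165, 0.3284, 0.169, 93.0]
[-0.    -0.001  0.021 -0.001]
```

Call:
move_arm(
  steps=[
    [[0, 0, 0.01, 0, 1], [0, 0, 0.02, 0, 1], [0, 0, 0.02, 0, 0.7], [0, 0, 0.02, 0, 0.55], [0, 0, 0.02, 0, 0.55], [0, 0, 0.02, 0, 0.55], [0, 0, 0.02, 0, 0.55], [0, 0, 0.02, 0, 0.55]],
  ],
)

```text
clock: 21.47
tool_pos: [0.6166, 0.3285, 0.1694]
orientation: [0.689, 0.725, 0.0, 0.0]
force: [0.0, -0.3, 0.1]
gripper_width: 0.0387
gripper_force: 0.0
```

Call:
move_arm(
  steps=[
    [[0, 0, -0.08, 0, 0.55], [0, 0, -0.2, 0, 0.55], [0, 0, -0.4, 0, 0.55], [0, 0, -0.6, 0, 0.55], [0, 0, -0.8, 0, 0.7], [0, 0, -0.9, 0, 1], [0, 0, -0.9, 0, 1]],
  ],
)

```text
clock: 22.05
tool_pos: [0.6172, 0.3288, 0.2628]
orientation: [0.689, 0.725, 0.002, 0.001]
force: [-0.1, -0.1, -0.6]
gripper_width: 0.0029
gripper_force: 0.0
```

Call:
move_arm(
  steps=[
    [[-0.33, 0, 0, 0, 1], [-0.66, 0, 0, 0, 1], [-1.0, 0, 0, 0, 1]],
  ],
)

```text
clock: 22.3
tool_pos: [0.6211, 0.2279, 0.2582]
orientation: [0.688, 0.726, -0.001, -0.0]
force: [1.0, -0.2, -0.2]
gripper_width: 0.0
gripper_force: 0.0
```

Call:
move_arm(
  steps=[
    [[-0.33, 0, 0, 0, 1], [-0.66, 0, 0, 0, 1], [-1.0, 0, 0, 0, 1]],
  ],
)

```text
clock: 22.55
tool_pos: [0.6264, 0.1273, 0.2584]
orientation: [0.688, 0.725, -0.0, -0.0]
force: [1.3, 0.2, -0.5]
gripper_width: -0.0002
gripper_force: 0.0
```

Call:
move_arm(
  steps=[
    [[-0.33, 0, 0, 0, 1], [-0.66, 0, 0, 0, 1], [-1.0, 0, 0, 0, 1]],
  ],
)

```text
clock: 22.8
tool_pos: [0.6316, 0.0274, 0.2585]
orientation: [0.689, 0.725, -0.0, -0.0]
force: [1.3, -0.3, -0.2]
gripper_width: -0.0
gripper_force: 0.0
```

Call:
move_arm(
  steps=[
    [[-0.33, 0, 0, 0, 1], [-0.66, 0, 0, 0, 1], [-0.9, 0, 0, 0, 1], [-1.0, 0, 0, 0, 1], [-1.0, 0, 0, 0, 1], [-1.0, 0, 0, 0, 1]],
  ],
)

```text
clock: 23.3
tool_pos: [0.6371, -0.0706, 0.2587]
orientation: [0.689, 0.725, -0.0, -0.0]
force: [0.3, 0.7, 0.0]
gripper_width: 0.0002
gripper_force: 0.0
```

```bash
python3 - <<'E'
from h import *
from meas import comps
im,d,P=cam("scene");Z=P[...,2]
comps((Z>.175)&(Z<.21)&(abs(P[...,0]-.62)<.04)&(P[...,1]>0)&(P[...,1]<.4),P,30)
im,d,P=cam("wrist");Z=P[...,2];save("w2",im);np.savez("w2.npz",im=im,P=P)
hsv=cv2.cvtColor(im,cv2.COLOR_RGB2HSV);H,S,V=hsv[...,0],hsv[...,1],hsv[...,2]
for a,b in((45,90),(100,130),(22,34),(4,18)): print(a);comps((S>110)&(V>50)&(H>=a)&(H<=b)&(P[...,1]<.0),P,60)
E
python3 plan.py .6066 -.0806 .06 93 .6066 -.0806 .036 93
```

```text
px [374. 258.] 208 med [0.6339 0.1    0.1975] rect [628.7  97.9] [20.5 30.4] 2.3
 px [424. 289.] 219 med [0.6284 0.2141 0.1973] rect [623.6 213.3] [20.1 30.7] 1.3
 px [476. 322.] 234 med [0.6238 0.3272 0.1975] rect [618.6 327. ] [19.9 29.9] 5.6
45
 px [292. 212.] 287 med [ 0.6054 -0.078   0.0414] rect [605.1 -78.5] [23.5 23.9] 4.0
100
 px [244. 213.] 495 med [ 0.5563 -0.0817  0.0411] rect [554.6 -83.8] [28.3 24.7] 55.1
 px [488. 230.] 778 med [ 0.7724 -0.0655  0.1189] rect [774.2 -66.6] [23.3 24.1] 53.1
22
 px [196. 214.] 494 med [ 0.5065 -0.0861  0.0411] rect [505.3 -88.6] [29.  24.8] 75.3
4
now [ 0.6372 -0.0696  0.259 ] 93.03 t 23.4 F [ 0.6  0.4 -0.5] w -0.0 q6 -0.26
-> [0.6066, -0.0806, 0.06, 93.0]
[-0.047 -0.155  0.995  0.   ]
[-0.047 -0.155  0.995  0.   ]
-> [0.6066, -0.0806, 0.036, 93.0]
[ 0.    0.    0.24 -0.  ]
```

View pics/w2.png

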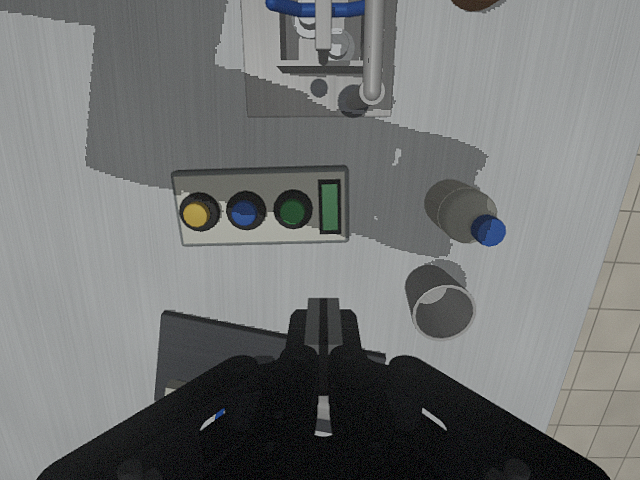

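All three baskets hang on their hooks (block tops near 0.198). The keys in view are yellow (195,215), blue (243,212) and green (293,210). Next I press green.

Call:
move_arm(
  steps=[
    [[-0.09, -0.31, 0, 0, 1], [-0.09, -0.31, 0.3, 0, 1], [-0.09, -0.31, 0.6, 0, 1], [-0.09, -0.31, 1.0, 0, 1]],
  ],
)

```text
clock: 23.73
tool_pos: [0.6075, -0.0803, 0.1605]
orientation: [0.688, 0.726, 0.001, 0.002]
force: [1.6, -0.2, -0.5]
gripper_width: -0.0001
gripper_force: 0.0
```

Call:
move_arm(
  steps=[
    [[0, 0, 0.3, 0, 1], [0, 0, 0.6, 0, 1], [0, 0, 0.85, 0, 1], [0, 0, 1.0, 0, 1], [0, 0, 1.0, 0, 1], [0, 0, 1.0, 0, 1]],
  ],
)

```text
clock: 24.23
tool_pos: [0.6067, -0.0804, 0.0591]
orientation: [0.688, 0.726, -0.0, -0.001]
force: [-0.3, -0.1, 1.0]
gripper_width: 0.0001
gripper_force: 0.0
```

```bash
python3 plan.py .606 -.0797 .036 93
```

```text
now [ 0.6067 -0.0804  0.0591] 93.05 t 24.23 F [-0.3 -0.1  1. ] w 0.0001 q6 -0.29
-> [0.606, -0.0797, 0.036, 93.0]
[ 0.008 -0.007  0.231  0.001]
```

Call:
move_arm(
  steps=[
    [[0, 0, 0.1, 0, 1], [0, 0, 0.16, 0, 1], [0, 0, 0.19, 0, 1], [0, 0, 0.21, 0, 1], [0, 0, 0.23, 0, 1], [0, 0, 0.23, 0, 1], [0, 0, 0.23, 0, 1]],
  ],
)

```text
clock: 24.82
tool_pos: [0.607, -0.0814, 0.0368]
orientation: [0.689, 0.725, 0.0, 0.0]
force: [-0.0, 3.5, 4.1]
gripper_width: 0.0001
gripper_force: 2.3
```

Call:
move_arm(
  steps=[
    [[0, 0, 0.01, 0, 1], [0, 0, 0.02, 0, 1], [0, 0, 0.02, 0, 1], [0, 0, 0.02, 0, 1], [0, 0, 0.02, 0, 1]],
  ],
)

```text
clock: 25.23
tool_pos: [0.6072, -0.0814, 0.0363]
orientation: [0.689, 0.725, 0.0, 0.001]
force: [-4.7, 4.4, 20.1]
gripper_width: 0.0002
gripper_force: 10.5
```

The green key bottomed out: the force rose sharply to 20 N at z 0.036. I lift and go beyond the plunger to look at its scale.

Call:
move_arm(
  steps=[
    [[0, 0, -0.1, 0, 1], [0, 0, -0.3, 0, 1], [0, 0, -0.6, 0, 1], [0, 0, -0.9, 0, 1]],
  ],
)

```text
clock: 25.57
tool_pos: [0.6063, -0.0818, 0.1249]
orientation: [0.689, 0.725, -0.001, -0.001]
force: [0.3, 0.0, -0.5]
gripper_width: -0.0
gripper_force: 0.0
```

Call:
move_arm(
  steps=[
    [[-0.2, -0.2, -0.3, 0.05, 1], [-0.5, -0.4, -0.6, 0.1, 0.7], [-0.75, -0.5, -0.9, 0.15, 0.53], [-1.0, -0.5, -1.0, 0.2, 0.53]],
  ],
)

```text
clock: 25.9
tool_pos: [0.561, -0.1853, 0.2285]
orientation: [0.744, 0.668, 0.001, 0.002]
force: [-0.1, 0.4, 0.6]
gripper_width: 0.0359
gripper_force: 0.0
```

Call:
move_arm(
  steps=[
    [[-0.33, -0.2, 0, 0.03, 0.53], [-0.66, -0.35, 0, 0.06, 0.53], [-1.0, -0.5, 0, 0.08, 0.53]],
  ],
)

```text
clock: 26.15
tool_pos: [0.5006, -0.2795, 0.2248]
orientation: [0.764, 0.645, -0.0, 0.0]
force: [0.5, -0.1, 0.5]
gripper_width: 0.0405
gripper_force: 0.0
```

Call:
move_arm(
  steps=[
    [[-0.33, 0, 0, 0, 0.53], [-0.66, 0, 0, 0, 0.53], [-0.9, 0, 0, 0, 0.53], [-1.0, 0, 0, 0, 0.53], [-1.0, 0, 0, 0, 0.53], [-1.0, 0, 0, 0, 0.53]],
  ],
)

```text
clock: 26.65
tool_pos: [0.4849, -0.3764, 0.2241]
orientation: [0.764, 0.645, -0.0, -0.0]
force: [-0.4, -0.1, -0.0]
gripper_width: 0.0397
gripper_force: 0.0
```

```bash
python3 plan.py .48 -.42 .22 80.6; python3 - <<'E'
from h import *
im,d,P=cam("wrist");save("w3",im);np.savez("w3.npz",im=im,P=P)
im,d,P=cam("top");np.savez("top3.npz",im=im,P=P)
E
```

```text
now [ 0.4849 -0.3764  0.2241] 80.33 t 26.65 F [-0.4 -0.1 -0. ] w 0.0397 q6 -0.6
-> [0.48, -0.42, 0.22, 80.6]
[-0.438  0.025  0.041 -0.006]
```

View pics/w3.png

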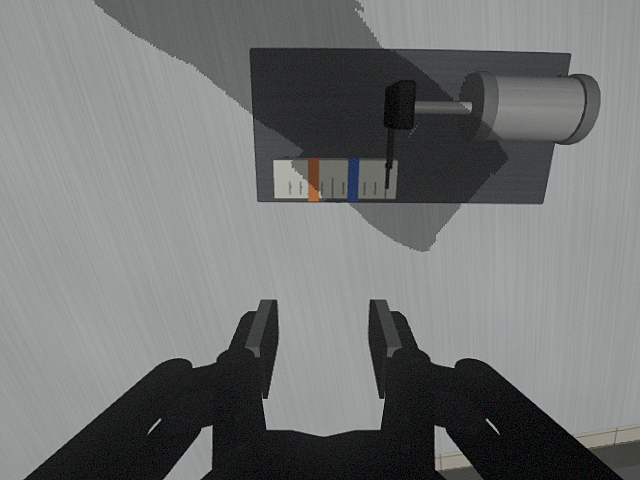

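The wrist view shows the plunger at home: paddle (400,104), pointer (388,165–190), blue mark column 353 and orange mark column 314. I measure along the plunger axis.

```bash
python3 - <<'E'
from h import *
z=np.load("w3.npz");im,P=z["im"],z["P"]
hsv=cv2.cvtColor(im,cv2.COLOR_RGB2HSV);H,S,V=[hsv[...,i].astype(int) for i in range(3)]
box=np.zeros((480,640),bool);box[150:205,265:402]=1
def fitline(m):
    p=P[m]; vx,vy,x,y=cv2.fitLine(p[:,:2].astype(np.float32),cv2.DIST_L2,0,0,0).ravel(); return np.degrees(np.arctan2(vy,vx))
bl=box&(S>110)&(V>40)&(H>100)&(H<130); o=box&(S>110)&(V>40)&(H>3)&(H<20)
bx=np.zeros((480,640),bool);bx[135:192,376:398]=1
ptr=bx&(V<50)&(P[...,2]>.025)
pad=np.zeros((480,640),bool);pad[78:130,380:418]=1;pad&=(P[...,2]>.083)
rod=np.zeros((480,640),bool);rod[100:113,418:458]=1
strip=np.zeros((480,640),bool);strip[158:160,278:395]=1
for n,m in(("bl",bl),("or",o),("ptr",ptr),("rod",rod),("strip",strip)): print(n,m.sum(),"line",fitline(m)%180)
print("padrect",cv2.minAreaRect((P[pad][:,:2]*1000).astype(np.float32)),P[pad][:,2].max())
for yaw in(-9,-9.5,-10):
  a=np.radians(yaw);X=np.array([np.cos(a),np.sin(a)])
  f=lambda m:((P[m][:,:2]@X).min()+(P[m][:,:2]@X).max())/2
  print(yaw,{n:(f(m).round(4),np.median(P[m][:,:2]@X).round(4),np.nanmedian(P[m][:,2]).round(4)) for n,m in(("bl",bl),("or",o),("ptr",ptr),("pad",pad))})
tip=ptr.copy();tip[:170]=0;p=P[tip];print("tip",p.mean(0), (p[:,:2]@X).mean())
E
```

```text
bl 440 line 79.981606
or 461 line 79.67451
ptr 280 line 80.32687
rod 520 line 174.53362
strip 234 line nan
padrect ((557.94580078125, -294.0148620605469), (33.71170425415039, 14.6188325881958), 79.46377563476562) 0.09319153648881373
-9 {'bl': (np.float64(0.5656), np.float64(0.5652), np.float64(0.0305)), 'or': (np.float64(0.5279), np.float64(0.5284), np.float64(0.0304)), 'ptr': (np.float64(0.5962), np.float64(0.596), np.float64(0.0407)), 'pad': (np.float64(0.5972), np.float64(0.5962), np.float64(0.0907))}
-9.5 {'bl': (np.float64(0.5681), np.float64(0.5674), np.float64(0.0305)), 'or': (np.float64(0.5302), np.float64(0.5307), np.float64(0.0304)), 'ptr': (np.float64(0.5983), np.float64(0.5981), np.float64(0.0407)), 'pad': (np.float64(0.599), np.float64(0.598), np.float64(0.0907))}
-10 {'bl': (np.float64(0.5706), np.float64(0.5696), np.float64(0.0305)), 'or': (np.float64(0.5325), np.float64(0.5329), np.float64(0.0304)), 'ptr': (np.float64(0.6004), np.float64(0.6002), np.float64(0.0407)), 'pad': (np.float64(0.6006), np.float64(0.5998), np.float64(0.0907))}
tip [ 0.54707545 -0.35520745  0.03501311] 0.6004452728498426
```

```bash
python3 plan.py .558 -.294 .2 80 .558 -.294 .055 80
```

```text
now [ 0.4853 -0.3755  0.2243] 80.42 t 26.75 F [ 0.3 -0.3 -0.4] w 0.04 q6 -0.6
-> [0.558, -0.294, 0.2, 80.0]
[0.462 0.291 0.122 0.005]
[0.463 0.289 0.122 0.005]
-> [0.558, -0.294, 0.055, 80.0]
[ 0.     0.     0.725 -0.   ]
[ 0.     0.     0.725 -0.   ]
```

Call:
move_arm(
  steps=[
    [[0.3, 0.19, 0.06, 0, 0.53], [0.6, 0.38, 0.12, 0, 0.53], [0.8, 0.5, 0.2, 0.01, 0.53], [0.92, 0.58, 0.24, 0.01, 0.53], [0.92, 0.58, 0.24, 0.01, 0.53], [0.92, 0.58, 0.24, 0.01, 0.53], [0.92, 0.58, 0.24, 0.01, 0.53]],
  ],
)

```text
clock: 27.33
tool_pos: [0.5574, -0.2961, 0.2007]
orientation: [0.766, 0.642, -0.0, 0.0]
force: [0.6, 0.1, -0.3]
gripper_width: 0.0404
gripper_force: 0.0
```

```bash
python3 - <<'E'
from h import *
im,d,P=cam("wrist");m=(P[...,2]>.084)&(P[...,2]<.1)&(abs(P[...,0]-.558)<.03)&(abs(P[...,1]+.294)<.03)
print("padrect",m.sum(),cv2.minAreaRect((P[m][:,:2]*1000).astype(np.float32)))
E
python3 plan.py .558 -.294 .055 80
```

```text
padrect 830 ((558.6023559570312, -293.68402099609375), (33.702728271484375, 13.866683959960938), 80.70289611816406)
now [ 0.5572 -0.2965  0.2008] 79.89 t 27.38 F [-0.1 -0.6 -0.2] w 0.0404 q6 -0.42
-> [0.558, -0.294, 0.055, 80.0]
[ 0.013  0.002  0.729 -0.001]
[ 0.013  0.002  0.729 -0.001]
```

Call:
move_arm(
  steps=[
    [[0.02, 0, 0.3, 0, 0.53], [0.025, 0, 0.6, 0, 0.53], [0.025, 0, 0.85, 0, 0.53], [0.025, 0, 1.0, 0, 0.53]],
  ],
)

```text
clock: 27.72
tool_pos: [0.5567, -0.294, 0.0982]
orientation: [0.767, 0.642, -0.0, -0.001]
force: [-0.6, 0.4, -1.1]
gripper_width: 0.0399
gripper_force: 0.0
```

Call:
move_arm(
  steps=[
    [[0, 0, 0.15, 0, 0.53], [0, 0, 0.3, 0, 0.53], [0, 0, 0.42, 0, 0.53], [0, 0, 0.46, 0, 0.53], [0, 0, 0.46, 0, 0.53], [0, 0, 0.46, 0, 1], [0, 0, 0.46, 0, 1], [0, 0, 0.46, 0, 1], [0, 0, 0.46, 0, 1], [0, 0, 0.46, 0, 1], [0, 0, 0.46, 0, 1]],
  ],
  squeeze=100,
)

```text
clock: 28.63
tool_pos: [0.5586, -0.2938, 0.0554]
orientation: [0.766, 0.642, 0.0, 0.001]
force: [0.7, -1.3, 7.2]
gripper_width: 0.0134
gripper_force: 98.1
```

```bash
python3 plan.py .558 -.294 .055 80
```

```text
now [ 0.5586 -0.2938  0.0554] 79.93 t 28.63 F [ 0.7 -1.3  7.2] w 0.0134 q6 -0.41
-> [0.558, -0.294, 0.055, 80.0]
[-0.003 -0.006  0.004 -0.002]
```

Call:
move_arm(
  steps=[
    [[0, -0.03, 0, 0, 1], [0, -0.07, 0, 0, 1], [0, -0.12, 0, 0, 1], [0, -0.17, 0, 0, 1], [0, -0.22, 0, 0, 1], [0, -0.26, 0, 0, 1], [0, -0.29, 0, 0, 1], [0, -0.305, 0, 0, 1], [0, -0.305, 0, 0, 1], [0, -0.305, 0, 0, 1]],
  ],
)

```text
clock: 29.47
tool_pos: [0.5294, -0.2887, 0.0554]
orientation: [0.766, 0.642, 0.001, 0.002]
force: [7.2, -1.1, 5.7]
gripper_width: 0.0129
gripper_force: 97.9
```

```bash
python3 - <<'E'
from h import *
s=arm.observe();X=np.array([np.cos(np.radians(-10)),np.sin(np.radians(-10))])
print(s["tool_pos"],"pull",(np.array([.5586,-.2938])-s["tool_pos"][:2])@X,s["force"],s["clock"])
for n in("scene","top"):
    im,d,P=cam(n);np.savez(n+"4.npz",im=im,P=P)
    if n=="scene": save("s4",im[90:250,170:340].repeat(3,0).repeat(3,1))
E
```

```text
[ 0.52937747 -0.28870121  0.05543343] pull 0.029663964401136257 [ 7.19778078 -1.07794641  5.66919196] 29.4667
```

View pics/s4.png

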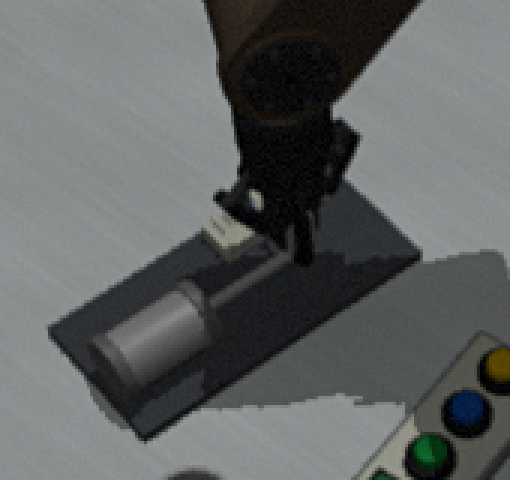

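The plunger is out 29.7 mm with a 7.2 N spring force, as expected for the blue mark. The gripper hides the scale in this view. I hold for 4 s.

Call:
move_arm(
  steps=[
    [[0, 0, 0, 0, 1], [0, 0, 0, 0, 1], [0, 0, 0, 0, 1], [0, 0, 0, 0, 1], [0, 0, 0, 0, 1], [0, 0, 0, 0, 1], [0, 0, 0, 0, 1], [0, 0, 0, 0, 1], [0, 0, 0, 0, 1], [0, 0, 0, 0, 1], [0, 0, 0, 0, 1], [0, 0, 0, 0, 1]],
  ],
)

```text
clock: 30.57
tool_pos: [0.5295, -0.2887, 0.0554]
orientation: [0.766, 0.642, 0.001, 0.002]
force: [6.6, -1.4, 5.3]
gripper_width: 0.0128
gripper_force: 97.9
```

Call:
move_arm(
  steps=[
    [[0, 0, 0, 0, 1], [0, 0, 0, 0, 1], [0, 0, 0, 0, 1], [0, 0, 0, 0, 1], [0, 0, 0, 0, 1], [0, 0, 0, 0, 1], [0, 0, 0, 0, 1], [0, 0, 0, 0, 1], [0, 0, 0, 0, 1], [0, 0, 0, 0, 1], [0, 0, 0, 0, 1], [0, 0, 0, 0, 1]],
  ],
)

```text
clock: 31.57
tool_pos: [0.5295, -0.2887, 0.0554]
orientation: [0.766, 0.642, 0.001, 0.002]
force: [7.5, -1.9, 5.3]
gripper_width: 0.0126
gripper_force: 97.9
```

Call:
move_arm(
  steps=[
    [[0, 0, 0, 0, 1], [0, 0, 0, 0, 1], [0, 0, 0, 0, 1], [0, 0, 0, 0, 1], [0, 0, 0, 0, 1], [0, 0, 0, 0, 1], [0, 0, 0, 0, 1], [0, 0, 0, 0, 1], [0, 0, 0, 0, 1], [0, 0, 0, 0, 1], [0, 0, 0, 0, 1], [0, 0, 0, 0, 1]],
  ],
)

```text
clock: 32.57
tool_pos: [0.5295, -0.2887, 0.0554]
orientation: [0.766, 0.642, 0.001, 0.002]
force: [7.6, -1.2, 5.2]
gripper_width: 0.0128
gripper_force: 97.9
```

Call:
move_arm(
  steps=[
    [[0, 0, 0, 0, 1], [0, 0, 0, 0, 1], [0, 0, 0, 0, 1], [0, 0, 0, 0, 1], [0, 0, 0, 0, 1], [0, 0, 0, 0, 1], [0, 0, 0, 0, 1], [0, 0, 0, 0, 1], [0, 0, 0, 0, 1], [0, 0, 0, 0, 1], [0, 0, 0, 0, 1], [0, 0, 0, 0, 1]],
  ],
)

```text
clock: 33.57
tool_pos: [0.5295, -0.2887, 0.0554]
orientation: [0.766, 0.642, 0.001, 0.002]
force: [6.8, -1.7, 6.3]
gripper_width: 0.0127
gripper_force: 97.9
```

```bash
python3 plan.py .5586 -.2938 .055 80
```

```text
now [ 0.5295 -0.2887  0.0554] 79.93 t 33.57 F [ 6.8 -1.7  6.3] w 0.0127 q6 -0.43
-> [0.5586, -0.2938, 0.055, 80.0]
[ 0.001  0.296  0.004 -0.002]
```

Call:
move_arm(
  steps=[
    [[0, 0.04, 0, 0, 1], [0, 0.09, 0, 0, 1], [0, 0.14, 0, 0, 1], [0, 0.19, 0, 0, 1], [0, 0.24, 0, 0, 1], [0, 0.28, 0, 0, 1], [0, 0.3, 0, 0, 1], [0, 0.315, 0, 0, 1], [0, 0.315, 0, 0, 1], [0, 0.315, 0, 0, 1], [0, 0.315, 0, 0, 1]],
  ],
)

```text
clock: 34.48
tool_pos: [0.5587, -0.2938, 0.0554]
orientation: [0.766, 0.642, -0.0, 0.0]
force: [-5.2, -0.9, 10.8]
gripper_width: 0.0128
gripper_force: 99.0
```

Call:
move_arm(
  steps=[
    [[0, -0.01, 0, 0, 1], [0, -0.01, 0, 0, 0.53], [0, -0.01, 0, 0, 0.53], [0, -0.01, 0, 0, 0.53], [0, -0.01, 0, 0, 0.53], [0, -0.01, -0.2, 0, 0.53], [0, -0.01, -0.5, 0, 0.53], [0, -0.01, -0.8, 0, 0.53], [0, -0.01, -1.0, 0, 0.53]],
  ],
)

```text
clock: 35.23
tool_pos: [0.5584, -0.2935, 0.1567]
orientation: [0.766, 0.642, 0.0, 0.001]
force: [-0.0, 0.6, 0.5]
gripper_width: 0.0404
gripper_force: 0.0
```

```bash
python3 - <<'E'
from h import *
im,d,P=cam("wrist");m=(P[...,2]>.084)&(P[...,2]<.1)&(abs(P[...,0]-.55)<.05)&(abs(P[...,1]+.294)<.03)
print("padrect",m.sum(),cv2.minAreaRect((P[m][:,:2]*1000).astype(np.float32)))
E
python3 plan.py .5065 -.0875 .14 86  .5065 -.0875 .06 86
```

```text
padrect 1122 ((558.630126953125, -293.53619384765625), (33.487403869628906, 13.734138488769531), 79.57391357421875)
now [ 0.5595 -0.2942  0.16  ] 79.92 t 35.28 F [ 1.9 -0.9  3.4] w 0.0401 q6 -0.41
-> [0.5065, -0.0875, 0.14, 86.0]
[ 0.647 -0.294  0.067 -0.045]
[ 0.657 -0.271  0.067 -0.045]
[ 0.667 -0.248  0.067 -0.045]
-> [0.5065, -0.0875, 0.06, 86.0]
[ 0.   0.   0.8 -0. ]
```

Call:
move_arm(
  steps=[
    [[0.22, -0.1, 0, -0.02, 1], [0.43, -0.2, 0, -0.03, 1], [0.65, -0.294, 0, -0.045, 1]],
  ],
)

```text
clock: 35.53
tool_pos: [0.5398, -0.2236, 0.154]
orientation: [0.755, 0.656, -0.0, -0.0]
force: [0.6, -1.0, -1.0]
gripper_width: 0.0044
gripper_force: 0.0
```

Call:
move_arm(
  steps=[
    [[0.22, -0.09, 0, -0.02, 1], [0.44, -0.18, 0, -0.03, 1], [0.66, -0.27, 0, -0.045, 1]],
  ],
)

```text
clock: 35.78
tool_pos: [0.5224, -0.154, 0.154]
orientation: [0.743, 0.669, -0.0, -0.0]
force: [1.3, -0.7, -1.2]
gripper_width: -0.0001
gripper_force: 0.0
```

Call:
move_arm(
  steps=[
    [[0.25, -0.09, 0, -0.02, 1], [0.5, -0.18, 0, -0.03, 1], [0.667, -0.25, 0.1, -0.045, 1], [0.667, -0.25, 0.2, -0.045, 1], [0.667, -0.25, 0.4, -0.045, 1], [0.667, -0.25, 0.5, -0.045, 1], [0.667, -0.25, 0.5, -0.045, 1], [0.667, -0.25, 0.5, -0.045, 1]],
  ],
)

```text
clock: 36.45
tool_pos: [0.5051, -0.0866, 0.1038]
orientation: [0.732, 0.682, -0.0, -0.001]
force: [0.1, 0.3, -0.1]
gripper_width: -0.0
gripper_force: 0.0
```

```bash
python3 plan.py .506 -.0875 .06 86 
```

```text
now [ 0.5051 -0.0866  0.1038] 85.96 t 36.45 F [ 0.1  0.3 -0.1] w -0.0 q6 -0.23
-> [0.506, -0.0875, 0.06, 86.0]
[-0.009  0.01   0.438 -0.001]
```

Call:
move_arm(
  steps=[
    [[-0.01, 0.01, 0.2, 0, 1], [-0.01, 0.01, 0.4, 0, 1], [-0.01, 0.01, 0.5, 0, 1], [-0.01, 0.01, 0.58, 0, 1], [-0.01, 0.01, 0.63, 0, 1], [-0.01, 0.01, 0.66, 0, 1], [-0.01, 0.01, 0.68, 0, 1], [-0.01, 0.01, 0.695, 0, 1], [-0.01, 0.01, 0.695, 0, 1], [-0.01, 0.01, 0.695, 0, 1], [-0.01, 0.01, 0.695, 0, 1]],
  ],
)

```text
clock: 37.37
tool_pos: [0.5063, -0.0874, 0.0364]
orientation: [0.731, 0.682, 0.0, 0.001]
force: [-5.2, -1.4, 17.2]
gripper_width: -0.0001
gripper_force: 8.3
```

Yellow is fully down (17 N at z 0.0364). Back to the plunger.

Call:
move_arm(
  steps=[
    [[0, 0, -0.1, 0, 1], [0, 0, -0.3, 0, 1], [0, 0, -0.6, 0, 0.8], [0, 0, -0.9, 0, 0.53], [0, 0, -1.0, 0, 0.53], [0, 0, -1.0, 0, 0.53]],
  ],
)

```text
clock: 37.87
tool_pos: [0.5073, -0.0874, 0.1377]
orientation: [0.731, 0.682, 0.001, 0.002]
force: [-0.2, 0.1, 0.8]
gripper_width: 0.0401
gripper_force: 0.0
```

```bash
python3 plan.py .5586 -.2938 .155 80 .5586 -.2938 .055 80
```

```text
now [ 0.5073 -0.0874  0.1377] 86.0 t 37.87 F [-0.2  0.1  0.8] w 0.0401 q6 -0.23
-> [0.5586, -0.2938, 0.155, 80.0]
[-0.674  0.219 -0.058  0.044]
[-0.666  0.242 -0.058  0.044]
[-0.657  0.265 -0.058  0.044]
-> [0.5586, -0.2938, 0.055, 80.0]
[ 0.  0.  1. -0.]
```

Call:
move_arm(
  steps=[
    [[-0.22, 0.07, -0.1, 0.02, 0.53], [-0.45, 0.15, -0.15, 0.03, 0.53], [-0.674, 0.219, -0.2, 0.044, 0.53]],
  ],
)

```text
clock: 38.12
tool_pos: [0.5233, -0.1565, 0.1543]
orientation: [0.743, 0.669, -0.0, -0.0]
force: [-0.3, 0.6, 0.0]
gripper_width: 0.0398
gripper_force: 0.0
```

Call:
move_arm(
  steps=[
    [[-0.22, 0.08, 0, 0.02, 0.53], [-0.45, 0.16, 0, 0.03, 0.53], [-0.666, 0.242, 0, 0.044, 0.53]],
  ],
)

```text
clock: 38.37
tool_pos: [0.5402, -0.2258, 0.1536]
orientation: [0.755, 0.656, -0.0, -0.001]
force: [-0.7, 0.7, 0.6]
gripper_width: 0.0404
gripper_force: 0.0
```

Call:
move_arm(
  steps=[
    [[-0.22, 0.09, 0, 0.02, 0.53], [-0.45, 0.18, 0, 0.03, 0.53], [-0.6, 0.24, 0, 0.04, 0.53], [-0.657, 0.265, 0, 0.044, 0.53], [-0.657, 0.265, 0, 0.044, 0.53], [-0.657, 0.265, 0, 0.044, 0.53], [-0.657, 0.265, 0, 0.044, 0.53]],
  ],
)

```text
clock: 38.95
tool_pos: [0.5572, -0.2923, 0.1544]
orientation: [0.765, 0.643, -0.0, -0.0]
force: [0.2, 0.5, 0.7]
gripper_width: 0.0401
gripper_force: 0.0
```

```bash
python3 plan.py .5586 -.2938 .055 80
```

```text
now [ 0.5572 -0.2923  0.1544] 80.1 t 38.95 F [0.2 0.5 0.7] w 0.0401 q6 -0.42
-> [0.5586, -0.2938, 0.055, 80.0]
[-0.012  0.016  0.994  0.002]
```

Call:
move_arm(
  steps=[
    [[-0.01, 0.015, 0.2, 0, 0.53], [-0.01, 0.015, 0.45, 0, 0.53], [-0.01, 0.015, 0.7, 0, 0.53], [-0.01, 0.015, 0.9, 0, 0.53], [-0.01, 0.015, 0.99, 0, 0.53], [-0.01, 0.015, 0.99, 0, 0.53], [-0.01, 0.015, 0.99, 0, 1], [-0.01, 0.015, 0.99, 0, 1], [-0.01, 0.015, 0.99, 0, 1], [-0.01, 0.015, 0.99, 0, 1], [-0.01, 0.015, 0.99, 0, 1], [-0.01, 0.015, 0.99, 0, 1]],
  ],
)

```text
clock: 39.95
tool_pos: [0.5586, -0.2946, 0.0574]
orientation: [0.766, 0.643, -0.0, 0.0]
force: [-4.4, 1.5, 5.6]
gripper_width: 0.0128
gripper_force: 98.1
```

```bash
python3 plan.py .4922 -.2821 .055 80
```

```text
now [ 0.5586 -0.2946  0.0574] 80.06 t 39.95 F [-4.4  1.5  5.6] w 0.0128 q6 -0.42
-> [0.4922, -0.2821, 0.055, 80.0]
[ 0.009 -0.675  0.024  0.001]
```

Call:
move_arm(
  steps=[
    [[0, -0.03, 0, 0, 1], [0, -0.08, 0, 0, 1], [0, -0.15, 0, 0, 1], [0, -0.22, 0, 0, 1], [0, -0.3, 0, 0, 1], [0, -0.38, 0, 0, 1], [0, -0.46, 0, 0, 1], [0, -0.54, 0, 0, 1], [0, -0.61, 0, 0, 1], [0, -0.66, 0, 0, 1], [0, -0.685, 0, 0, 1], [0, -0.69, 0, 0, 1]],
  ],
)

```text
clock: 40.95
tool_pos: [0.4926, -0.2831, 0.0574]
orientation: [0.766, 0.643, 0.001, 0.003]
force: [11.3, 5.1, 0.7]
gripper_width: 0.0129
gripper_force: 98.2
```

Call:
move_arm(
  steps=[
    [[0, 0, 0, 0, 1], [0, 0, 0, 0, 1]],
  ],
)

```text
clock: 41.12
tool_pos: [0.4929, -0.2832, 0.0574]
orientation: [0.766, 0.643, 0.001, 0.003]
force: [10.8, 3.9, 2.4]
gripper_width: 0.0125
gripper_force: 98.1
```

```bash
python3 - <<'E'
from h import *
s=arm.observe();X=np.array([np.cos(np.radians(-10)),np.sin(np.radians(-10))])
print(s["tool_pos"],"pull",(np.array([.5586,-.2942])-s["tool_pos"][:2])@X,s["force"],s["clock"])
E
```

```text
[ 0.49294023 -0.28317735  0.05737318] pull 0.0665763156964327 [10.84604879  3.909877    2.40827749] 41.1167
```

The pull is 66.6 mm against a target of 67.4 ± 5, so it is in the mark. I hold for 4 s.

Call:
move_arm(
  steps=[
    [[0, 0, 0, 0, 1], [0, 0, 0, 0, 1], [0, 0, 0, 0, 1], [0, 0, 0, 0, 1], [0, 0, 0, 0, 1], [0, 0, 0, 0, 1], [0, 0, 0, 0, 1], [0, 0, 0, 0, 1], [0, 0, 0, 0, 1], [0, 0, 0, 0, 1], [0, 0, 0, 0, 1], [0, 0, 0, 0, 1]],
  ],
)

```text
clock: 42.12
tool_pos: [0.493, -0.2832, 0.0574]
orientation: [0.766, 0.643, 0.001, 0.003]
force: [12.7, 4.2, 2.5]
gripper_width: 0.0128
gripper_force: 98.1
```

Call:
move_arm(
  steps=[
    [[0, 0, 0, 0, 1], [0, 0, 0, 0, 1], [0, 0, 0, 0, 1], [0, 0, 0, 0, 1], [0, 0, 0, 0, 1], [0, 0, 0, 0, 1], [0, 0, 0, 0, 1], [0, 0, 0, 0, 1], [0, 0, 0, 0, 1], [0, 0, 0, 0, 1], [0, 0, 0, 0, 1], [0, 0, 0, 0, 1]],
  ],
)

```text
clock: 43.12
tool_pos: [0.493, -0.2832, 0.0574]
orientation: [0.766, 0.643, 0.001, 0.003]
force: [11.8, 3.0, 3.1]
gripper_width: 0.0126
gripper_force: 98.1
```

Call:
move_arm(
  steps=[
    [[0, 0, 0, 0, 1], [0, 0, 0, 0, 1], [0, 0, 0, 0, 1], [0, 0, 0, 0, 1], [0, 0, 0, 0, 1], [0, 0, 0, 0, 1], [0, 0, 0, 0, 1], [0, 0, 0, 0, 1], [0, 0, 0, 0, 1], [0, 0, 0, 0, 1], [0, 0, 0, 0, 1], [0, 0, 0, 0, 1]],
  ],
)

```text
clock: 44.12
tool_pos: [0.493, -0.2832, 0.0574]
orientation: [0.766, 0.643, 0.001, 0.003]
force: [11.1, 5.1, 1.7]
gripper_width: 0.013
gripper_force: 98.1
```

Call:
move_arm(
  steps=[
    [[0, 0, 0, 0, 1], [0, 0, 0, 0, 1], [0, 0, 0, 0, 1], [0, 0, 0, 0, 1], [0, 0, 0, 0, 1], [0, 0, 0, 0, 1], [0, 0, 0, 0, 1], [0, 0, 0, 0, 1], [0, 0, 0, 0, 1], [0, 0, 0, 0, 1], [0, 0, 0, 0, 1], [0, 0, 0, 0, 1]],
  ],
)

```text
clock: 45.12
tool_pos: [0.493, -0.2832, 0.0574]
orientation: [0.766, 0.643, 0.001, 0.003]
force: [11.4, 4.3, 1.9]
gripper_width: 0.0125
gripper_force: 98.1
```

```bash
python3 plan.py .5586 -.2943 .0574 80; python3 - <<'E'
from h import *
im,d,P=cam("top");save("t5",im[150:350,340:560].repeat(2,0).repeat(2,1))
E
```

```text
now [ 0.493  -0.2832  0.0574] 80.05 t 45.12 F [11.4  4.3  1.9] w 0.0125 q6 -0.47
-> [0.5586, -0.2943, 0.0574, 80.0]
[ 0.004  0.665 -0.     0.001]
```

View pics/t5.png

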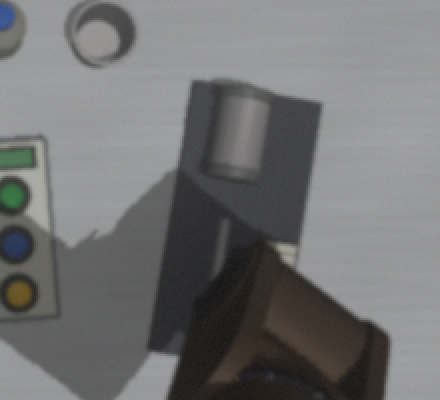

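The arm covers the scale around (270,330), so the pull length and spring force are the evidence that the mark was reached. I return the plunger home.

Call:
move_arm(
  steps=[
    [[0, 0.04, 0, 0, 1], [0, 0.1, 0, 0, 1], [0, 0.18, 0, 0, 1], [0, 0.26, 0, 0, 1], [0, 0.34, 0, 0, 1], [0, 0.42, 0, 0, 1], [0, 0.5, 0, 0, 1], [0, 0.58, 0, 0, 1], [0, 0.64, 0, 0, 1], [0, 0.68, 0, 0, 1], [0, 0.695, 0, 0, 1], [0, 0.695, 0, 0, 1]],
  ],
)

```text
clock: 46.17
tool_pos: [0.5586, -0.2946, 0.0574]
orientation: [0.766, 0.643, -0.0, -0.0]
force: [-8.9, 3.9, 12.0]
gripper_width: 0.0125
gripper_force: 99.9
```

Call:
move_arm(
  steps=[
    [[0, 0, 0, 0, 1], [0, 0, 0, 0, 1], [0, 0, 0, 0, 0.53], [0, 0, 0, 0, 0.53], [0, 0, 0, 0, 0.53], [0, 0, 0, 0, 0.53], [0, 0, -0.2, 0, 0.53], [0, 0, -0.5, 0, 0.53], [0, 0, -0.8, 0, 0.53], [0, 0, -1.0, 0, 0.53], [0, 0, -1.0, 0, 0.53]],
  ],
)

```text
clock: 47.08
tool_pos: [0.5608, -0.2957, 0.1603]
orientation: [0.766, 0.643, 0.001, 0.003]
force: [-0.3, 0.3, 0.4]
gripper_width: 0.0402
gripper_force: 0.0
```

```bash
python3 - <<'E'
from h import *
im,d,P=cam("wrist");m=(P[...,2]>.084)&(P[...,2]<.1)&(abs(P[...,0]-.55)<.05)&(abs(P[...,1]+.294)<.03)
print("padrect",m.sum(),cv2.minAreaRect((P[m][:,:2]*1000).astype(np.float32)))
E
python3 plan.py .556 -.0835 .155 86
```

```text
padrect 1117 ((558.5918579101562, -293.5382995605469), (33.334991455078125, 13.842793464660645), 79.49890899658203)
now [ 0.5601 -0.2953  0.158 ] 80.06 t 47.13 F [-0.3 -0.5  0.1] w 0.04 q6 -0.42
-> [0.556, -0.0835, 0.155, 86.0]
[ 0.693 -0.135  0.01  -0.044]
[ 0.697 -0.111  0.01  -0.044]
[ 0.701 -0.087  0.01  -0.044]
```

Call:
move_arm(
  steps=[
    [[0.23, -0.05, 0, -0.02, 1], [0.46, -0.09, 0, -0.03, 1], [0.69, -0.135, 0, -0.044, 1]],
  ],
)

```text
clock: 47.38
tool_pos: [0.5573, -0.2237, 0.1544]
orientation: [0.755, 0.656, -0.0, -0.001]
force: [0.4, -0.4, 0.5]
gripper_width: 0.0046
gripper_force: 0.0
```

Call:
move_arm(
  steps=[
    [[0.23, -0.04, 0, -0.02, 1], [0.46, -0.07, 0, -0.03, 1], [0.7, -0.11, 0, -0.044, 1]],
  ],
)

```text
clock: 47.63
tool_pos: [0.5562, -0.1526, 0.1546]
orientation: [0.743, 0.669, -0.0, -0.001]
force: [0.2, -0.5, 0.6]
gripper_width: 0.0005
gripper_force: 0.0
```

Call:
move_arm(
  steps=[
    [[0.23, -0.03, 0, -0.02, 1], [0.46, -0.06, 0, -0.03, 1], [0.7, -0.087, 0.1, -0.044, 1], [0.7, -0.087, 0.2, -0.044, 1], [0.7, -0.087, 0.4, -0.044, 1], [0.7, -0.087, 0.5, -0.044, 1], [0.7, -0.087, 0.5, -0.044, 1], [0.7, -0.087, 0.5, -0.044, 1]],
  ],
)

```text
clock: 48.3
tool_pos: [0.5551, -0.0836, 0.105]
orientation: [0.732, 0.682, -0.001, -0.001]
force: [0.0, 0.5, -0.1]
gripper_width: 0.0002
gripper_force: 0.0
```

```bash
python3 plan.py .556 -.0835 .034 86 
```

```text
now [ 0.5551 -0.0836  0.105 ] 85.96 t 48.3 F [ 0.   0.5 -0.1] w 0.0002 q6 -0.2
-> [0.556, -0.0835, 0.034, 86.0]
[ 0.001  0.009  0.71  -0.001]
```

Call:
move_arm(
  steps=[
    [[0, 0.01, 0.2, 0, 1], [0, 0.01, 0.4, 0, 1], [0, 0.01, 0.5, 0, 1], [0, 0.01, 0.59, 0, 1], [0, 0.01, 0.64, 0, 1], [0, 0.01, 0.67, 0, 1], [0, 0.01, 0.69, 0, 1], [0, 0.01, 0.71, 0, 1], [0, 0.01, 0.71, 0, 1], [0, 0.01, 0.71, 0, 1], [0, 0.01, 0.71, 0, 1]],
  ],
)

```text
clock: 49.22
tool_pos: [0.5565, -0.0835, 0.0364]
orientation: [0.731, 0.682, 0.0, 0.001]
force: [-6.4, -2.6, 15.4]
gripper_width: -0.0004
gripper_force: 7.4
```

Call:
move_arm(
  steps=[
    [[0, 0, -0.1, 0, 1], [0, 0, -0.3, 0, 1], [0, 0, -0.6, 0, 1], [0, 0, -0.9, 0, 1], [0, 0, -1.0, 0, 1], [0, 0, -1.0, 0, 1]],
  ],
)

```text
clock: 49.72
tool_pos: [0.5576, -0.0834, 0.1379]
orientation: [0.731, 0.682, 0.002, 0.002]
force: [-0.5, -0.1, 0.1]
gripper_width: -0.0001
gripper_force: 0.0
```

Call:
move_arm(
  steps=[
    [[-0.2, -0.2, -0.3, 0, 1], [-0.5, -0.4, -0.6, 0, 1], [-0.8, -0.6, -0.8, 0, 1], [-1.0, -0.7, -0.8, 0, 1], [-1.0, -0.7, -0.8, 0, 1], [-1.0, -0.7, -0.8, 0, 1]],
  ],
)

```text
clock: 50.22
tool_pos: [0.479, -0.1788, 0.2142]
orientation: [0.732, 0.681, -0.0, -0.0]
force: [-0.2, 1.1, 0.0]
gripper_width: -0.0
gripper_force: 0.0
```

```bash
python3 - <<'E'
from h import *
from meas import comps
im,d,P=cam("scene");Z=P[...,2];save("end",im)
comps((Z>.175)&(Z<.21)&(abs(P[...,0]-.62)<.05)&(P[...,1]>0)&(P[...,1]<.4),P,30)
E
```

```text
px [374. 258.] 210 med [0.6337 0.0999 0.1978] rect [629.5  98. ] [18.9 30. ] 5.5
 px [424. 289.] 224 med [0.6283 0.2141 0.1973] rect [623.1 213.4] [20.8 30.2] 1.9
 px [476. 322.] 237 med [0.6239 0.3273 0.1976] rect [619.  327.1] [18.9 29.9] 4.4
```

View pics/end.png

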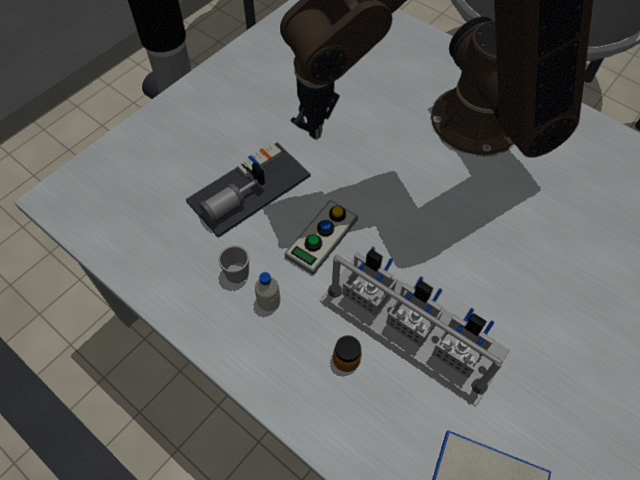

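All three baskets hang on their hooks (blocks at (374,258), (424,289) and (476,322)). The plunger is home, the keys are up, and the bottle, beaker and jar have not moved. I hand the job in.

```bash
python3 -c "
from cell import arm
print(arm.sign_off())"
```

```text
the job is handed in; nothing more can be done
None
```

The job is handed in with all steps done in the order asked, at about 50 s on the robot clock: three baskets hung, each key pressed to its stop, and both plunger pulls held 4 s. The gripper hid the pointer, so I judged the pulls by distance: 29.7 mm for blue (target 30.4) and 66.6 mm for orange (target 67.4).

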